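# Press the loose cap home on the capping slide and rack the bottle

## Robot

A 6-joint arm with a two-finger parallel gripper is mounted at the origin on the work surface; the furniture and walls round the work are solid. World frame = base frame: x ahead of the robot, y to its left, z up, the work surface at z = 0. Lengths are in m, angles in rad, forces in N, time in s.
With the tool pointing down it reaches from about 0.275 to 1 m from the base axis. Payload 8.4 kg.
Tool frame: the origin (TCP) lies on the centre line of the jaws, within the pads' length; the fingertips stand env.tips_ahead ahead of it and the grasp point (between the pads) lies 6 mm ahead of it (env.tips_ahead is the distance from the TCP to the fingertips, in m); x points along the fingers, y is the direction in which the jaws open and shut, and the axes are right-handed (so a half turn about x gives the same grasp; the last joint's range is limited). The gripper opens to 85 mm and grips with 20 to 120 N. Pads are 22 mm wide; open, the fingers measure 114 mm over their backs; the gripper's body (76 mm by 85 mm) begins 54 mm behind the grasp point. The pads swing forward as they close: fully open they stand 13 mm farther back than shut.
Start: joints at [-0.002, 0.353, 1.633, -0, 1.155, -0.002], TCP at [0.625, -0, 0.256] pointing down, gripper open.
Joint ranges: [-2.63, 2.63], [-0.92, 2.1], [0.06, 2.66], [-1.3, 4.44], [0, 2.69], [-3.02, 3.02]. Speed limits (rad/s): [2.22, 2.22, 2.79, 3.14, 3.14, 3.14].

## Interface

Orientations are given as a 3x3 rotation matrix whose columns are the frame's x, y, z axes.
In Python, from rig import sensors, eyes, env gives the robot as it stands.
- The arm moves only by the tool step_arm, never from a script. Its argument "increments" is a list of rows, each a list of 5 numbers: the opening, from 0 (shut) to 1 (fully open), then the shift along the tool's x, y, z in mm, then the turn about the tool's x in rad. In form: [[grip, tx, ty, tz, turn], ...]. A call has 1 to 12 rows; each row is the pose to reach, as a shift and turn from the pose measured when the call began, along the tool's axes at that moment; what a row does not reach only later rows make up. A row lasts 1/10 s, in which the tool goes at most 50 mm and 8.59 degrees, less where a joint would pass 70% of its speed; a pose out of reach is approached as far as the arm can. A call with a gripper value outside its range is refused whole. The fingers move at their own pace and stop on an object; "squeeze" is the grip in N (left out, the last holds). Time passes only in rows, so rows that repeat a pose let the fingers close. It gives the time, the measured TCP pose, the force and the opening at its end, in the units of the state.
- sensors.get_obs(): the state, without advancing time (a new reading comes with each control period).
- eyes.get_image(name): name is "scene" or "side" or "wrist"; returns (picture, depth): 480x640x3 uint8, red, green, blue; 480x640 float32, m along the optical axis (not along the pixel's ray), 0 where there is no reading.
- eyes.camera_model(name): a dict with "intrinsics" (3x3 intrinsics, pixels), "k1" (the pictures are not rectified: a ray, as slopes to the right and down, at radius r is drawn at 1 + k1 r^2 times it, then the intrinsics apply), "R" (3x3) and "t" (3): a world point X has camera coordinates R X + t; the wrist camera has in their place "mount" (4x4, takes a point from camera to tool coordinates, whose origin is the TCP and whose axes are the tool frame's). Camera axes: x right, y down, z forward; pixel columns grow to the right and rows downward; lengths in m; the calibration is good to about 2 mm. A picture is of the moment at which its call begins: read the wrist's pose just before it. camera_model takes no time and is no camera call.
- env.sign_off(): hands the job in, once; it reports no verdict.
Trained networks look in the newest picture that a camera, given by its name, has taken for a name from the list of things; names that differ only in an ending like _2 or _b are one class to them, and where a whole thing is asked for, a point or a joint stands for the part that bears it (a point fixed in the world has none). Each returns a list of dicts, best first, with "confidence" (0 to 1); they miss things now and then, are a little off and sometimes report something else, mostly with a low value. They report only what shows in the picture. A call takes as long as a camera call.
- eyes.cut_out(camera, thing): "mask" (480x640 bool, what is visible of it).
- eyes.place_of(camera, thing): "centre" ([x, y, z] in m, in world coordinates, good to about 4 mm: a listed point, or the origin of a listed thing).
The state is a dict: "t": time; "q": joint angles; "qd": joint speeds; "joint_torque": joint torques, N m; "ee_pos": TCP position; "eef_rot": TCP orientation; "force": force on the tool from outside, world axes, zero at the start; "torque": the same for the moment, N m; "grip_width": finger opening in m.
Only numpy, scipy, OpenCV 4.12 (cv2) and the standard library are available. Lean on these libraries where they do the work, as an engineer would, in place of code of your own. Each camera call takes 0.05 s, during which the arm holds its last target.

## Task

One amber bottle, standing among other things on the bench, still has its black cap only perched on it: close it and put it away. Lift it out by its glass body (keep the gripper off the cap until it is pressed home), stand it in the round nest of the capping slide and let go, then push the sprung slide by its end pad all the way in to its stop, so that the shoe presses the cap down, and let the slide come all the way back out. Finally stand the bottle upright in the free cell of the wooden rack, beside the two closed ones, without tipping it or shifting or knocking over anything else.

Things in the scene. Friction and masses are not known exactly. Their poses are not given: they have to be found in the camera images.
- bottle_mid (a point): The amber glass bottle to be closed: round body 38 mm in diameter with a paper label, straight up to 56 mm above its foot, then a shoulder that narrows to a 21 mm neck at 68 mm. This point is on its axis 46 mm above its foot; z is its axis (up). 110 to 170 g with its cap.
- cap (a joint): The bottle's black knurled cap, 28 mm in diameter, 20 mm tall. Value: how far it is pressed down, 0 to 0.006 m. It starts at 0 to 0.0015 (perched, its top 98 to 96.5 mm above the bottle's foot); at 0.006 it is home (cap 72 to 92 mm above the foot). It moves only under 5 N or more, then stays; once it is home the bottle can be carried by it.
- nest (a point): Nest of the slide: centre of the flat floor for the bottle's foot, a white recess 43 mm wide, 8.5 mm deep, chamfered, 24 mm above the bench; it rides on the slide. x: push direction (level, about the robot's right), z up. Behind it (-x, 20 to 34 mm from the centre, y within 17 mm) two posts and a crossbar, 61 mm above the floor, back the bottle; the +y and -y sides are free for fingers.
- shoe (a point): The bridge: point under its white pressing shoe, 116 mm above the bench, where the bottle's axis stands at full stroke (130 mm along x from the nest at rest); x and z as at the nest. The shoe slopes up towards -x. The fixed aluminium bridge begins 57 mm before this point, ends 40 mm behind it, is 98 mm wide and 170 mm tall; nothing can be handled under it.
- push_pad (a point): Centre of the outer face of the round rubber pad (32 mm) on the upright aluminium end plate of the slide (50 mm wide, top 77 mm above the bench): the place to push, along x of the nest. It is 126 mm behind the nest centre and 54 mm above the bench, and moves with the slide.
- slide (a joint): Capping slide: 0 fully out (at rest), 0.130 m fully in at its stop. A spring and damper push it out again by themselves: 3 N at rest to 7 N fully in, plus about 28 N per m/s of speed, and a few newtons more between 0.08 and 0.12 while the cap is pressed; let go, it takes about 1 s to come back. At full stroke the shoe has pressed the cap home.
- free_cell (a point): Centre of the floor of the one free cell of the wooden rack, 5 mm above the bench. The rack (fixed, 58 x 168 mm, 60 mm tall) has three open-topped cells in a row along its long side, each 48 mm square or a little more inside and 55 mm deep, 54 mm apart; the free one may be any of the three. The row runs along the line through the two closed bottles.
- closed_1_mid (a point): Closed amber bottle (same as above, cap home, 92 mm tall) in a cell of the rack: point on its axis 46 mm above its foot.
- closed_2_mid (a point): The other closed amber bottle in the rack, in the same way.
- varnish_jar_mid (a point): Squat dark varnish jar with black lid, 56 mm in diameter, 82 mm tall, close beside the bottle; the point is its centre, 41 mm up.
- small_bottle_1_mid (a point): Small pale bottle, 38 mm in diameter, 97 mm tall, close beside the bottle on the other side; the point is its centre, 48.5 mm up.
- glue_bottle_mid (a point): White glue bottle with a pointed nozzle, 49 mm in diameter, 156 mm tall, near the bottle; the point is its centre, 78 mm up.
- lamp_post (a point): Obstacle: foot of the fixed balanced-arm lamp behind the power strip. From here two thin arms rise nearly upright to 0.56 m above the bench (leaning 35 mm to the right); the upper arm then goes to the left and towards the robot, to a wide shade whose underside is 0.5 m above the bench, 0.2 to 0.4 m to the left of this point and 0.03 to 0.25 m nearer the robot.
- mug_mid (a point): White mug, 82 mm in diameter with its handle to 116 mm, 94 mm tall; the point is its centre, 47 mm up.

How it is judged:
By the outcome, as a careful person would: the job done as asked, in the order asked, and still so for the second after the job is handed in, with the robot touching nothing.
It also fails if it takes over 72 s, if anything falls off the work surface, if the arm or the gripper's body presses on something with over 40 N, if the wrist force passes 120 N, or if a joint passes its speed limit or range.

## Working session

There is one attempt and no reset: what is moved stays moved. The work goes in short steps, Python scripts to look and compute and a tool call to move; the robot and the scene stay as the last step left them, time stands still between calls to the robot, and variables do not carry over. Pictures are saved under pics/ and viewed, and the job is handed in when it is done.

Besides the shell and the picture viewer there is one more tool, called after "Emit:" as a command line: name --pt "numbers of a row" for each row, then --argument value for the rest. step_arm: Moves the arm, as the interface text tells. Its arguments: {"type":"object","properties":{"increments":{"type":"array"},"squeeze":{"type":"number"}},"required":["increments"]}

```bash
mkdir -p pics; ls; cat > h.py <<'E'
import numpy as np, cv2
from rig import sensors, eyes, env
def snap(n,fn):
    im,d=eyes.get_image(n); cv2.imwrite('pics/'+fn,im[:,:,::-1]); return im,d
E
python3 - <<'E'
from h import *
o=sensors.get_obs(); print(o['t'],o['ee_pos'],o['eef_rot'],o['grip_width'],env.tips_ahead)
for c in ['scene','side','wrist']:
    im,d=snap(c,c+'0.png')
    m=eyes.camera_model(c); print(c,{k:np.round(v,3).tolist() for k,v in m.items()})
for n in ['bottle_mid','nest','shoe','push_pad','free_cell','closed_1_mid','varnish_jar_mid','small_bottle_1_mid','glue_bottle_mid','lamp_post','mug_mid']:
  for c in ['scene','side']:
    print(n,c,[(np.round(r['centre'],4).tolist(),round(r['confidence'],2)) for r in eyes.place_of(c,n)][:4])
print(sensors.get_obs()['t'])
E
```

```text
pics
0.0 [6.24555037e-01 1.36808562e-05 2.55573199e-01] [[-1.38806530e-03  9.99999037e-01  2.08809434e-06]
 [ 1.32134972e-05  2.10643756e-06 -1.00000000e+00]
 [-9.99999037e-01 -1.38806527e-03 -1.32164083e-05]] 0.0855550391379428 0.025
scene {'intrinsics': [[520.95, 0.0, 321.903], [0.0, 520.95, 246.496], [0.0, 0.0, 1.0]], 'k1': 0.037, 'R': [[0.644, -0.765, -0.011], [-0.563, -0.464, -0.684], [0.518, 0.447, -0.729]], 't': [-0.4, 0.345, 0.987]}
side {'intrinsics': [[438.951, 0.0, 316.656], [0.0, 438.951, 237.108], [0.0, 0.0, 1.0]], 'k1': -0.066, 'R': [[0.852, -0.523, 0.025], [-0.235, -0.424, -0.875], [0.468, 0.74, -0.484]], 't': [-0.502, 0.177, 1.042]}
wrist {'intrinsics': [[359.304, 0.0, 318.073], [0.0, 359.304, 242.839], [0.0, 0.0, 1.0]], 'k1': -0.039, 'mount': [[0.0, -0.273, 0.962, -0.118], [1.0, 0.0, -0.0, -0.001], [-0.0, 0.962, 0.273, -0.069], [0.0, 0.0, 0.0, 1.0]]}
bottle_mid scene [([0.6296, 0.0342, 0.0454], 0.7), ([0.4495, -0.3887, 0.0508], 0.66)]
bottle_mid side [([0.6281, 0.0322, 0.0492], 0.71)]
nest scene [([0.3947, 0.2002, 0.0256], 0.7)]
nest side [([0.3948, 0.1961, 0.0214], 
[... 425 characters left out ...]
7, 0.0528], 0.73)]
varnish_jar_mid scene [([0.648, 0.096, 0.0431], 0.81), ([0.4584, -0.3257, 0.0508], 0.63), ([0.3933, 0.2021, 0.0262], 0.49)]
varnish_jar_mid side [([0.6419, 0.0958, 0.0434], 0.6)]
small_bottle_1_mid scene [([0.6239, -0.0157, 0.0464], 0.57)]
small_bottle_1_mid side [([0.6214, -0.0207, 0.0452], 0.87)]
glue_bottle_mid scene [([0.6632, -0.0965, 0.0823], 0.96), ([0.6696, 0.199, 0.0827], 0.19)]
glue_bottle_mid side [([0.6625, -0.0902, 0.0801], 0.57), ([0.6695, 0.197, 0.0812], 0.52)]
lamp_post scene [([0.6688, 0.201, 0.0852], 0.87)]
lamp_post side [([0.6685, 0.1961, 0.0833], 0.96)]
mug_mid scene [([0.549, 0.2828, 0.0461], 0.89)]
mug_mid side [([0.5503, 0.2838, 0.0494], 0.75)]
1.25
```

View pics/scene0.png

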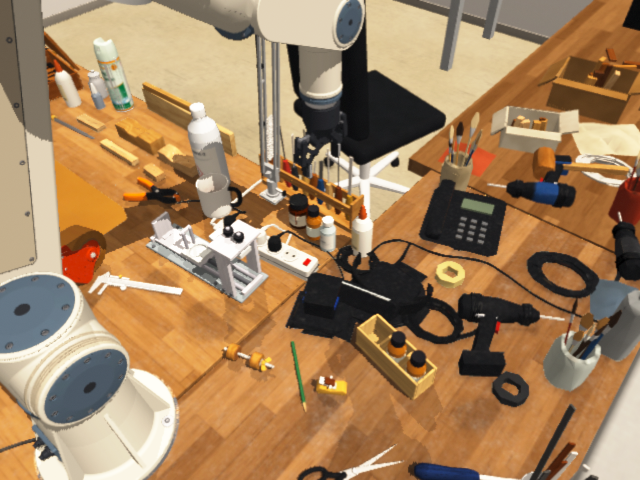

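View pics/side0.png

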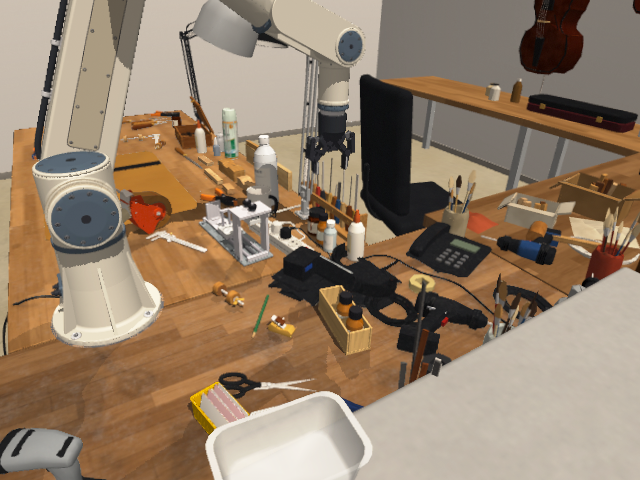

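View pics/wrist0.png

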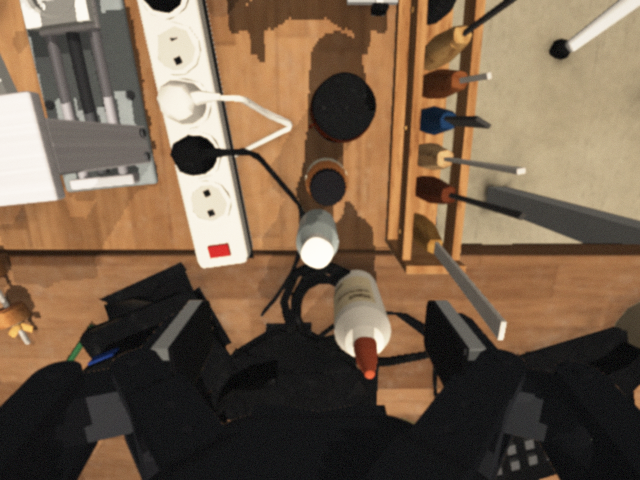

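The scene picture shows the target, with its cap perched, at about (314,215), between the jar at (298,208) and the pale bottle at (328,232). The slide is at (200,240) and the bridge at (238,255). The rack is at (395,355), with its free cell at the upper-left end. In the wrist picture the target's cap is at (327,185). Next I'll refine these with the wrist depth.

```bash
cat >> h.py <<'E'
def rays(c):
    m=eyes.camera_model(c);K=np.array(m['intrinsics']);k1=m['k1']
    u,v=np.meshgrid(np.arange(640),np.arange(480))
    D=np.array([k1,0,0,0,0])
    p=np.stack([u.ravel(),v.ravel()],1).astype(np.float64)[:,None]
    return cv2.undistortPoints(p,K,D)[:,0].reshape(480,640,2)
def world(c,d,o):
    m=eyes.camera_model(c); r=rays(c)
    P=np.dstack([r[...,0]*d,r[...,1]*d,d]).astype(float)
    if c=='wrist':
        M=np.array(m['mount']); P=P@M[:3,:3].T+M[:3,3]
        P=P@np.array(o['eef_rot']).T+np.array(o['ee_pos'])
    else:
        P=(P-np.array(m['t']))@np.array(m['R'])
    P[d<=0]=np.nan
    return P
def look(fn,c='wrist'):
    o=sensors.get_obs(); im,d=snap(c,fn); return o,im,d,world(c,d,o)
def places(c,names):
    for n in names:
        print(n,c,[(np.round(r['centre'],4).tolist(),round(r['confidence'],2)) for r in eyes.place_of(c,n)][:3])
def fitc(P,sel):
    Q=P[sel][:,:2]; 
    A=np.c_[2*Q,np.ones(len(Q))]; s=np.linalg.lstsq(A,(Q**2).sum(1),rcond=None)[0]
    return s[:2],np.sqrt(s[2]+s[:2]@s[:2]),len(Q)
E
python3 - <<'E'
from h import *
o,im,d,P=look('w1.png')
places('wrist',['bottle_mid','small_bottle_1_mid','varnish_jar_mid','lamp_post'])
for n in ['bottle_mid','small_bottle_1_mid','varnish_jar_mid']:
    for r in eyes.cut_out('wrist',n)[:1]:
        m=r['mask']; Q=P[m]; z=Q[:,2]; top=np.nanpercentile(z,97)
        s=m&(np.abs(P[...,2]-top)<.004); Q=P[s]
        c,rad=cv2.minEnclosingCircle((Q[:,:2]*1000).astype(np.float32))
        print(n,r['confidence'],'top',top,'enc',c,rad,'mean',Q.mean(0))
# tool rack on right: height vs x at y 0..0.07
for x in np.arange(.54,.74,.01):
    s=(np.abs(P[...,0]-x)<.005)&(P[...,1]>0.015)&(P[...,1]<.05)
    if s.sum(): print(round(x,3),np.nanmax(P[...,2][s]).round(3))
E
```

```text
bottle_mid wrist [([0.6335, 0.0327, 0.043], 0.83)]
small_bottle_1_mid wrist [([0.6258, -0.0171, 0.0523], 0.83)]
varnish_jar_mid wrist []
lamp_post wrist []
bottle_mid 0.8 top 0.09760475797678911 enc (630.5654907226562, 34.5389404296875) 13.94969367980957 mean [0.63059777 0.03489228 0.09641211]
small_bottle_1_mid 0.63 top 0.09721499102221609 enc (622.1812744140625, -17.516637802124023) 13.41686725616455 mean [ 0.62232221 -0.01695529  0.0961098 ]
varnish_jar_mid 0.69 top 0.0832482956396248 enc (642.4995727539062, 95.0724868774414) 24.70876693725586 mean [0.64274086 0.09511907 0.08178297]
0.54 0.04
0.55 0.033
0.56 0.002
0.57 0.044
0.58 0.312
0.59 0.324
0.6 0.333
0.61 0.333
0.62 0.332
0.63 0.333
0.64 0.333
0.65 0.333
0.66 0.321
0.67 0.309
0.68 0.003
0.69 0.087
0.7 0.087
0.71 0.103
0.72 0.2
0.73 0.2
```

Emit:
step_arm --pt "0.62 30 3 -20 0" --pt "0.62 50 6 -34 0" --pt "0.62 50 6 -34 0" --pt "0.62 50 6 -34 0"

```text
t: 2.05
ee_pos: [0.631, 0.0339, 0.2064]
eef_rot: [[-0.001, 1.0, 0.001], [-0.0, 0.001, -1.0], [-1.0, -0.001, 0.0]]
force: [0.2, -0.4, 0.7]
grip_width: 0.053
```

```bash
python3 - <<'E'
from h import *
o,im,d,P=look('w2.png')
print(o['t'],o['ee_pos'],o['grip_width'],o['force'])
places('wrist',['bottle_mid'])
for r in eyes.cut_out('wrist','bottle_mid')[:1]:
        m=r['mask']; z=P[m][:,2]; top=np.nanpercentile(z,95)
        s=m&(np.abs(P[...,2]-top)<.003); Q=P[s]
        c,rad=cv2.minEnclosingCircle((Q[:,:2]*1000).astype(np.float32))
        print(r['confidence'],'top',top,'enc',c,rad,'mean',Q.mean(0))
E
```

```text
2.05 [0.63095008 0.03388603 0.20643423] 0.05299431154857359 [ 0.17251414 -0.37666928  0.72955708]
bottle_mid wrist [([0.6324, 0.0339, 0.0441], 0.76)]
0.64 top 0.09722675722378277 enc (630.4407958984375, 34.62773513793945) 13.896757125854492 mean [0.63049333 0.03513424 0.09638073]
```

View pics/w2.png

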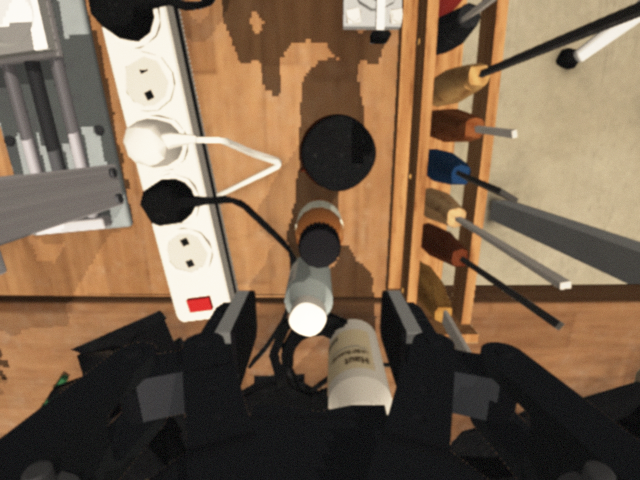

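The cap is centred between the jaws at (320,243), with a clear gap on both sides. I'm going down.

Emit:
step_arm --pt "0.62 40 0 -1 0" --pt "0.62 80 0 -1 0" --pt "0.62 110 0 -1 0" --pt "0.62 130 0 -1 0" --pt "0.62 142 0 -1 0" --pt "0.62 150 0 -1 0" --pt "0.62 150 0 -1 0" --pt "0.62 150 0 -1 0"

```text
t: 3.0
ee_pos: [0.6328, 0.0343, 0.0588]
eef_rot: [[0.004, 1.0, -0.0], [-0.0, -0.0, -1.0], [-1.0, 0.004, 0.0]]
force: [-0.6, -0.2, -0.5]
grip_width: 0.0529
```

```bash
python3 - <<'E'
from h import *
im,d=eyes.get_image('side'); cv2.imwrite('pics/s3.png',cv2.resize(im[180:280,260:400,::-1],None,fx=5,fy=5))
im,d=eyes.get_image('scene'); cv2.imwrite('pics/c3.png',cv2.resize(im[140:270,240:400,::-1],None,fx=4.5,fy=4.5))
E
```

```text
(no output)
```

View pics/s3.png

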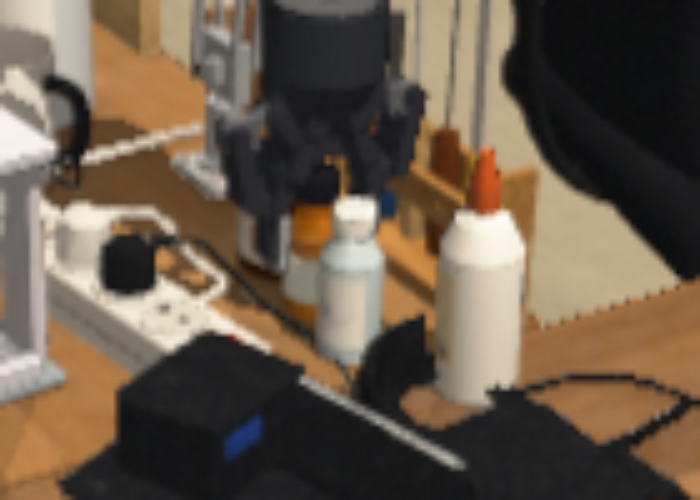

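View pics/c3.png

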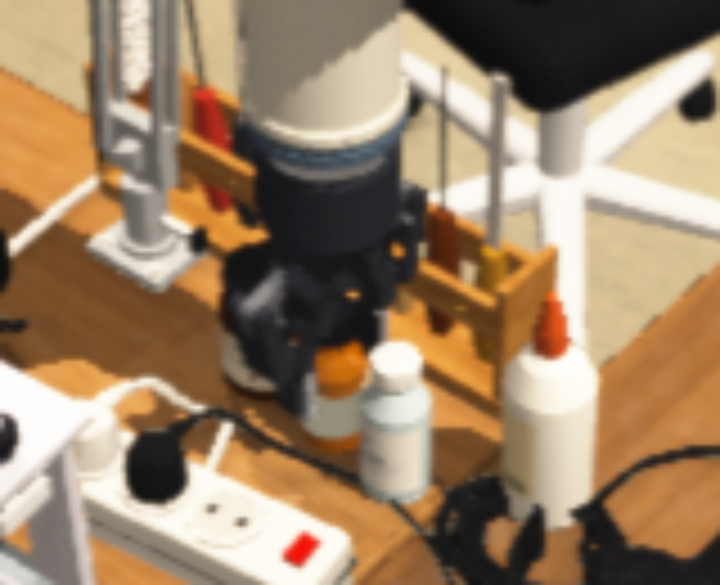

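The pictures show the fingers astride the glass with the cap clear below the gripper body. TCP x is 2 mm off, so I'll correct that and then close.

Emit:
step_arm --pt "0.62 2 -2 -0.5 0" --pt "0.62 2 -2 -0.5 0" --pt "0.62 2 -2 -0.5 0"

```text
t: 3.4
ee_pos: [0.6308, 0.035, 0.0572]
eef_rot: [[0.004, 1.0, -0.0], [0.0, -0.0, -1.0], [-1.0, 0.004, -0.0]]
force: [-0.3, -0.1, -0.2]
grip_width: 0.0531
```

Emit:
step_arm --pt "0.3 0 0 0 0" --pt "0.3 0 0 0 0" --pt "0.3 0 0 0 0" --pt "0.3 0 0 0 0" --pt "0.3 0 0 0 0" --squeeze 40

```text
t: 3.9
ee_pos: [0.631, 0.0349, 0.0575]
eef_rot: [[0.005, 1.0, -0.0], [0.0, -0.0, -1.0], [-1.0, 0.005, -0.0]]
force: [-0.5, 0.6, 5.5]
grip_width: 0.0365
```

Emit:
step_arm --pt "0.3 -10 0 0 0" --pt "0.3 -30 0 0 0" --pt "0.3 -60 0 0 0" --pt "0.3 -100 0 0 0" --pt "0.3 -140 0 0 0" --pt "0.3 -170 0 0 0" --pt "0.3 -180 0 0 0" --pt "0.3 -180 0 0 0"

```text
t: 4.7
ee_pos: [0.6308, 0.035, 0.239]
eef_rot: [[0.007, 1.0, -0.0], [0.0, -0.0, -1.0], [-1.0, 0.007, -0.0]]
force: [-0.2, -0.3, -1.3]
grip_width: 0.0362
```

```bash
python3 - <<'E'
from h import *
o,im,d,P=look('w4.png')
print(o['t'],o['ee_pos'],o['grip_width'],o['force'])
im,d=snap('scene','c4.png')
places('scene',['bottle_mid','nest','shoe','push_pad','small_bottle_1_mid','varnish_jar_mid'])
im,d=snap('side','s4.png')
places('side',['bottle_mid','nest','shoe','push_pad','small_bottle_1_mid'])
E
```

```text
4.7 [0.63078286 0.03496008 0.23896069] 0.036243427793104674 [-0.23880509 -0.32994821 -1.25863771]
bottle_mid scene [([0.6279, 0.0352, 0.2248], 0.84)]
nest scene [([0.3935, 0.2031, 0.0279], 0.56)]
shoe scene [([0.409, 0.0679, 0.118], 0.61), ([0.387, 0.325, 0.0582], 0.49)]
push_pad scene [([0.3864, 0.3245, 0.0579], 0.88)]
small_bottle_1_mid scene [([0.623, -0.0188, 0.0464], 0.9), ([0.3891, 0.3219, 0.0565], 0.64)]
varnish_jar_mid scene [([0.6482, 0.0951, 0.0418], 0.73)]
bottle_mid side [([0.6259, 0.033, 0.2264], 0.8)]
nest side [([0.3944, 0.1963, 0.0206], 0.88)]
shoe side [([0.4034, 0.0686, 0.1173], 0.78)]
push_pad side [([0.3817, 0.3266, 0.0585], 0.91)]
small_bottle_1_mid side [([0.6214, -0.0197, 0.0484], 0.74), ([0.3936, 0.198, 0.0209], 0.34)]
```

View pics/c4.png

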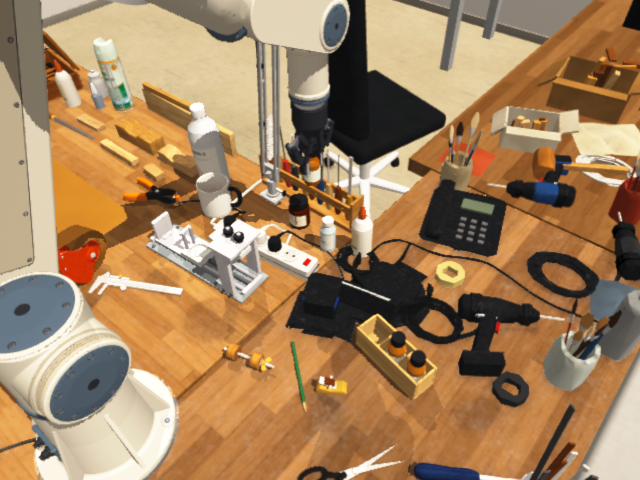

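View pics/w4.png

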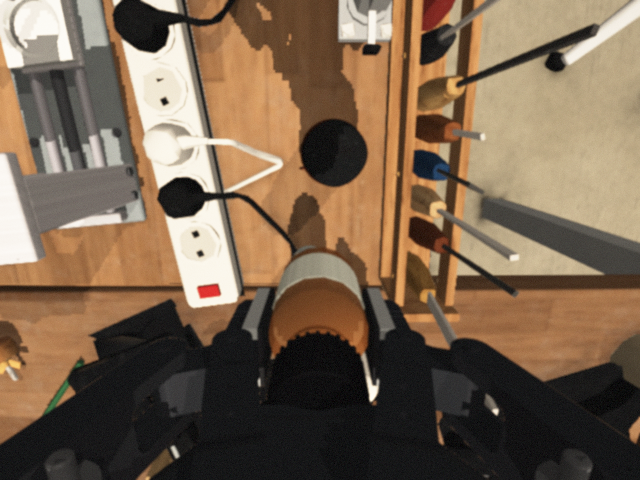

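The bottle hangs upright in the jaws, at (318,330) in the wrist picture. The jar at (298,210), the small bottle at (328,232) and the glue bottle have not moved. I'm taking it towards the slide and will stop short so I can measure the nest.

Emit:
step_arm --pt "0.3 -20 -20 -10 0" --pt "0.3 -30 -55 -27 -0.02" --pt "0.3 -30 -95 -46 -0.04" --pt "0.3 -30 -135 -65 -0.06" --pt "0.3 -30 -175 -85 -0.08" --pt "0.3 -30 -210 -103 -0.08" --pt "0.3 -30 -230 -114 -0.08" --pt "0.3 -30 -236 -117 -0.08" --pt "0.3 -30 -236 -117 -0.08" --pt "0.3 -30 -236 -117 -0.08"

```text
t: 6.4
ee_pos: [0.3951, 0.1519, 0.2667]
eef_rot: [[0.006, 0.997, 0.08], [0.0, 0.08, -0.997], [-1.0, 0.006, 0.0]]
force: [-0.4, 0.5, -0.8]
grip_width: 0.0367
```

```bash
python3 - <<'E'
from h import *
o,im,d,P=look('w5.png')
print(o['t'],o['ee_pos'],o['grip_width'],o['force'])
np.save('P5.npy',P)
places('wrist',['nest','push_pad','shoe'])
E
```

```text
6.4 [0.39512986 0.15194169 0.26669827] 0.036745854866609806 [-0.42133062  0.45906239 -0.76941445]
nest wrist [([0.3956, 0.2, 0.0204], 0.81)]
push_pad wrist [([0.3851, 0.3239, 0.0531], 0.7)]
shoe wrist []
```

View pics/w5.png

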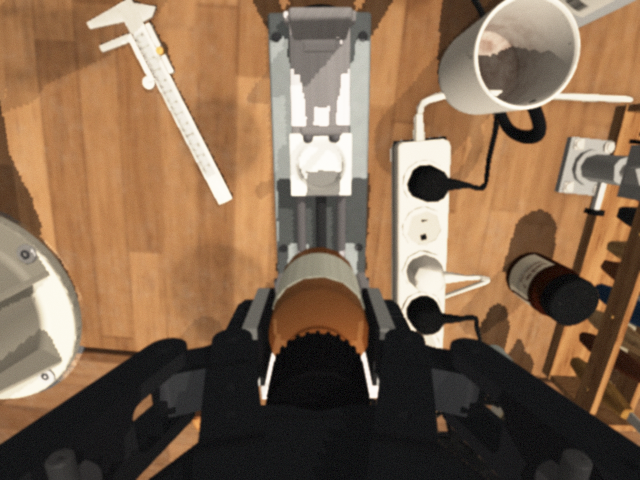

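The nest recess shows at (321,165), and the rails run straight along the image column, so the direction is right. Next I'll fit the recess from depth.

```bash
python3 - <<'E'
from h import *
P=np.load('P5.npy')
im=cv2.imread('pics/w5.png')
cv2.imwrite('pics/w5z.png',cv2.resize(im[110:220,260:380],None,fx=5,fy=5))
for (v,u) in [(165,321),(165,297),(165,345),(185,321),(140,321)]: print(v,u,P[v,u].round(4))
sub=P[125:200,280:365]
f=np.abs(sub[...,2]-np.nanmedian(P[160:170,315:328,2]))<.0025
f=f&(np.hypot(sub[...,0]-.3955,sub[...,1]-.2)<.03)
Q=sub[f]; c,r=cv2.minEnclosingCircle((Q[:,:2]*1000).astype(np.float32)); print('floor',c,r,Q.mean(0),len(Q))
rim=(np.abs(sub[...,2]-.0325)<.003); Q=sub[rim]; 
print('rim',np.percentile(Q[:,:2],[1,50,99],axis=0),len(Q),Q.mean(0)); print(cv2.minAreaRect((Q[:,:2]*1000).astype(np.float32)))
E
```

```text
165 321 [0.3943 0.1983 0.0231]
165 297 [0.3711 0.197  0.0315]
165 345 [0.4172 0.2007 0.0323]
185 321 [0.3959 0.1788 0.024 ]
140 321 [0.3923 0.222  0.0317]
floor (394.0309753417969, 199.16188049316406) 21.424484252929688 [0.39406266 0.19933206 0.02400631] 1496
rim [[0.36412734 0.17003183]
 [0.39352266 0.19381386]
 [0.42353055 0.2280548 ]] 1827 [0.39385987 0.19656348 0.0321771 ]
((393.964599609375, 199.16700744628906), (58.511295318603516, 56.87469482421875), 4.575972557067871)
```

View pics/w5z.png

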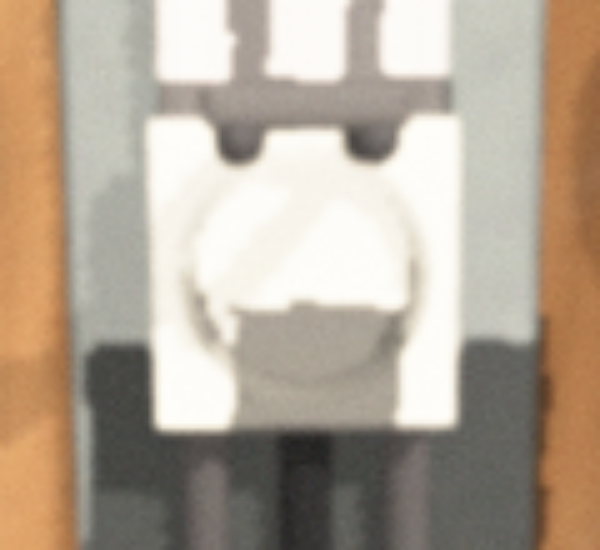

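```bash
python3 - <<'E'
from h import *
P=np.load('P5.npy')
sub=P[225:420,255:385]
for z0 in [.16,.17,.18,.19,.20,.205,.21,.215,.22,.225,.23,.235,.24,.25,.26,.27,.29,.3,.305]:
    s=np.abs(sub[...,2]-z0)<.002; s&=np.hypot(sub[...,0]-.395,sub[...,1]-.152)<.03
    Q=sub[s]
    if len(Q)>10:
        print(z0,len(Q),np.round([Q[:,0].min(),Q[:,0].max(),Q[:,1].min(),Q[:,1].max()],4),fitc(sub,s)[:2])
E
```

```text
0.21 15 [0.3777 0.409  0.1593 0.1701] (array([0.39470713, 0.15115175]), np.float64(0.018870286664206))
0.215 143 [0.3767 0.4106 0.1578 0.1708] (array([0.3944421 , 0.15161511]), np.float64(0.018598364926804226))
0.22 106 [0.3801 0.4095 0.1628 0.1706] (array([0.39444887, 0.15129996]), np.float64(0.018890188222791808))
0.225 160 [0.376  0.4119 0.1575 0.171 ] (array([0.39443368, 0.15140364]), np.float64(0.019318423145333576))
0.23 194 [0.3753 0.4117 0.1547 0.171 ] (array([0.39439057, 0.15146564]), np.float64(0.01928576158193758))
0.235 203 [0.3762 0.4113 0.1581 0.1711] (array([0.39433345, 0.15144464]), np.float64(0.019283958422116568))
0.24 240 [0.3753 0.4117 0.1549 0.1712] (array([0.39429432, 0.15147683]), np.float64(0.019274902794135688))
0.25 437 [0.3684 0.4204 0.1556 0.1711] (array([0.39474084, 0.14376379]), np.float64(0.02684181824626793))
0.26 544 [0.369  0.4178 0.141  0.1706] (array([0.39464225, 0.1472422 ]), np.float64(0.02350263101002634))
0.27 1725 [0.3707 0.4165 0.1394 0.1695] (array([0.39426087, 0.15084344]), np.float64(0.017514302263559167))
0.29 610 [0.3795 0.4128 0.1531 0.1664] (array([0.39440543, 0.15171354]), np.float64(0.01390876653120137))
0.3 968 [0.3792 0.4109 0.1493 0.1665] (array([0.39402253, 0.15144085]), np.float64(0.013996268645221088))
0.305 3353 [0.3765 0.4087 0.1518 0.1697] (array([0.39314788, 0.15768703]), np.float64(0.007387369062946755))
```

Emit:
step_arm --pt "0.3 0 2 -25 0" --pt "0.3 20 3.4 -44 0" --pt "0.3 60 3.4 -46.7 0" --pt "0.3 95 3.4 -46.7 0" --pt "0.3 105 3.4 -46.7 0" --pt "0.3 105 3.4 -46.7 0" --pt "0.3 105 3.4 -46.7 0"

```text
t: 7.3
ee_pos: [0.396, 0.1986, 0.1623]
eef_rot: [[0.005, 0.997, 0.078], [0.0, 0.078, -0.997], [-1.0, 0.005, 0.0]]
force: [0.9, -0.1, -1.0]
grip_width: 0.0368
```

```bash
python3 - <<'E'
from h import *
o,im,d,P=look('w6.png')
print(o['t'],o['ee_pos'],o['eef_rot'],o['force'])
sub=P[225:420,255:385]; T=o['ee_pos']
for dz in [-.05,-.045,-.04,-.035,-.03]:
    s=np.abs(sub[...,2]-T[2]-dz)<.002; s&=np.hypot(sub[...,0]-T[0],sub[...,1]-T[1])<.03
    print(dz,fitc(sub,s))
im,d=eyes.get_image('side'); cv2.imwrite('pics/s6.png',cv2.resize(im[150:280,180:320,::-1],None,fx=5,fy=4.5))
E
```

```text
7.3 [0.39600432 0.19864033 0.1623222 ] [[ 5.36062028e-03  9.96933619e-01  7.80680714e-02]
 [ 3.64950682e-04  7.80672375e-02 -9.96948029e-01]
 [-9.99985565e-01  5.37275082e-03  5.46572124e-05]] [ 0.8866882  -0.05650377 -1.00928309]
-0.05 (array([0.39535062, 0.19811709]), np.float64(0.018726510874169596), 143)
-0.045 (array([0.39540784, 0.19751662]), np.float64(0.019505857200531773), 68)
-0.04 (array([0.39528255, 0.1981179 ]), np.float64(0.019316815945049585), 179)
-0.035 (array([0.39522708, 0.19814045]), np.float64(0.019318460313541355), 203)
-0.03 (array([0.39519674, 0.19817143]), np.float64(0.019264245714536804), 223)
```

View pics/w6.png

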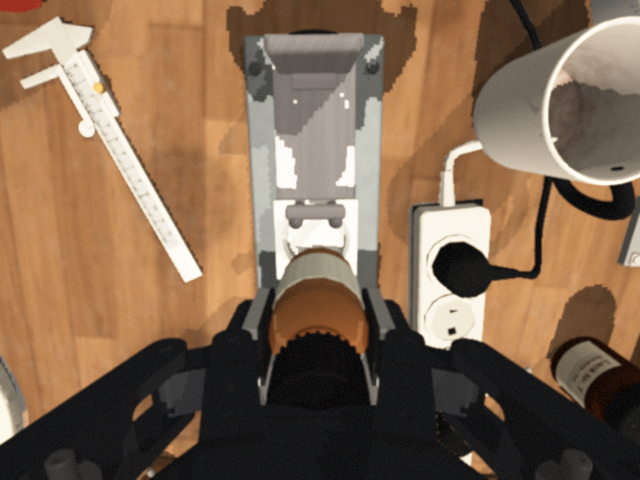

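View pics/s6.png

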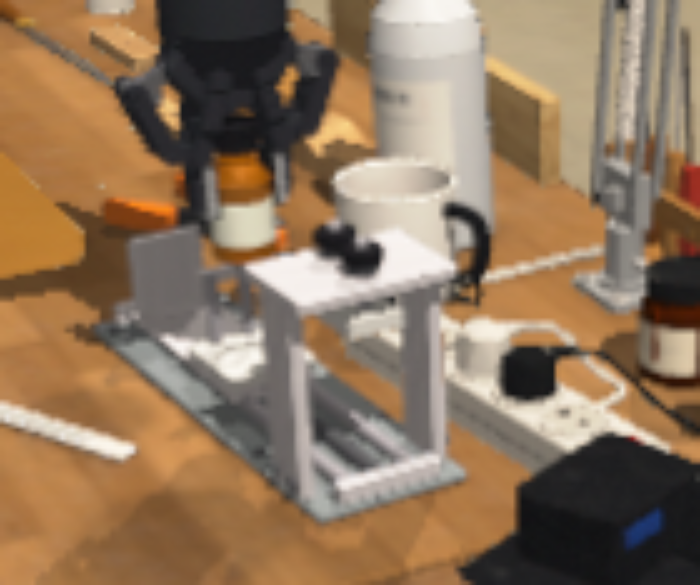

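Emit:
step_arm --pt "0.3 10 -1.3 -0.5 0" --pt "0.3 30 -1.3 -0.5 0" --pt "0.3 50 -1.3 -0.5 0" --pt "0.3 62 -1.3 -0.5 0" --pt "0.3 66 -1.3 -0.5 0" --pt "0.3 66 -1.3 -0.5 0"

```text
t: 8.0
ee_pos: [0.3953, 0.1993, 0.0966]
eef_rot: [[0.006, 0.997, 0.078], [0.001, 0.078, -0.997], [-1.0, 0.006, -0.0]]
force: [-0.4, 0.5, -1.1]
grip_width: 0.0369
```

```bash
python3 - <<'E'
from h import *
o,im,d,P=look('w7.png')
print(o['t'],o['ee_pos'],o['force'])
sub=P[225:420,255:385]; T=o['ee_pos']
for dz in [-.04,-.035,-.03]:
    s=np.abs(sub[...,2]-T[2]-dz)<.002; s&=np.hypot(sub[...,0]-T[0],sub[...,1]-T[1])<.03
    print(dz,fitc(sub,s))
E
```

```text
8.0 [0.39528982 0.19929077 0.09662874] [-0.42389911  0.52485389 -1.12863936]
-0.04 (array([0.39460976, 0.19837195]), np.float64(0.019557783731661834), 40)
-0.035 (array([0.39452335, 0.19882118]), np.float64(0.019287403501034868), 127)
-0.03 (array([0.39449818, 0.19866965]), np.float64(0.01938759614830267), 187)
```

View pics/w7.png

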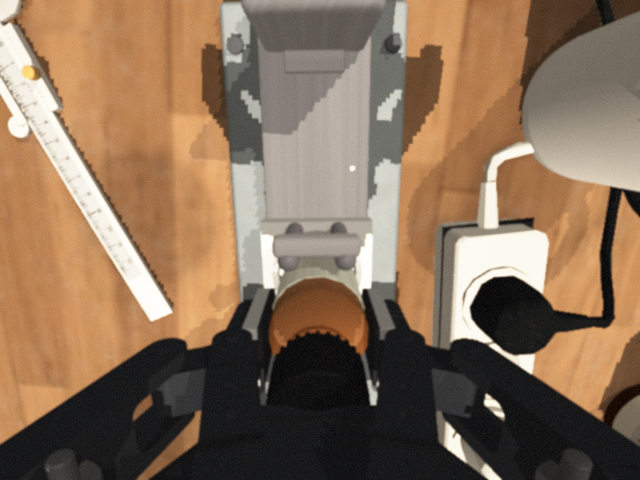

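The bottle axis is within about 0.7 mm of the nest centre, so I'm lowering into the recess.

Emit:
step_arm --pt "0.3 4 -0.5 0 0" --pt "0.3 8 -0.5 0 0" --pt "0.3 11 -0.5 0 0" --pt "0.3 13.5 -0.5 0 0" --pt "0.3 14.5 -0.5 0 0" --pt "0.3 14.5 -0.5 0 0"

```text
t: 8.65
ee_pos: [0.3951, 0.1994, 0.0824]
eef_rot: [[0.007, 0.997, 0.078], [0.001, 0.078, -0.997], [-1.0, 0.007, -0.001]]
force: [0.5, -0.1, -0.9]
grip_width: 0.0366
```

Emit:
step_arm --pt "0.3 1 0 0 0" --pt "0.3 1.5 0 0 0" --pt "0.3 1.5 0 0 0"

```text
t: 8.95
ee_pos: [0.3954, 0.1995, 0.0814]
eef_rot: [[0.007, 0.997, 0.078], [0.001, 0.078, -0.997], [-1.0, 0.007, -0.001]]
force: [-2.2, -0.9, 6.1]
grip_width: 0.0369
```

Emit:
step_arm --pt "0.5 0 0 0 0" --pt "0.65 0 0 0 0" --pt "0.65 0 0 0 0" --pt "0.65 0 0 0 0"

```text
t: 9.35
ee_pos: [0.3954, 0.1995, 0.0814]
eef_rot: [[0.007, 0.997, 0.078], [0.001, 0.078, -0.997], [-1.0, 0.007, -0.001]]
force: [-0.1, -0.2, -0.7]
grip_width: 0.0554
```

Emit:
step_arm --pt "0.65 -15 0 0 0" --pt "0.65 -45 0 0 0" --pt "0.65 -90 0 0 0" --pt "0.65 -130 0 0 0" --pt "0.65 -150 0 0 0" --pt "0.65 -150 0 0 0"

```text
t: 9.95
ee_pos: [0.3959, 0.2001, 0.2344]
eef_rot: [[0.012, 0.997, 0.078], [0.004, 0.078, -0.997], [-1.0, 0.013, -0.003]]
force: [0.7, -0.1, -0.5]
grip_width: 0.0553
```

```bash
python3 - <<'E'
from h import *
o,im,d,P=look('w8.png')
print(o['t'],o['ee_pos'],o['force'])
for r in eyes.cut_out('wrist','bottle_mid')[:1]:
        m=r['mask']; top=np.nanpercentile(P[m][:,2],95); s=m&(np.abs(P[...,2]-top)<.003); Q=P[s]
        print('cap top',top,cv2.minEnclosingCircle((Q[:,:2]*1000).astype(np.float32)))
places('wrist',['bottle_mid','push_pad','nest'])
im,d=eyes.get_image('side'); cv2.imwrite('pics/s8.png',cv2.resize(im[150:280,180:320,::-1],None,fx=5,fy=4.5))
places('side',['push_pad','shoe'])
E
```

```text
9.95 [0.3958669  0.20013074 0.23435266] [ 0.66629201 -0.12373413 -0.5323598 ]
cap top 0.12124289082995743 ((394.79168701171875, 199.36019897460938), 13.983291625976562)
bottle_mid wrist [([0.3959, 0.1995, 0.0659], 0.87)]
push_pad wrist [([0.3882, 0.325, 0.0562], 0.97)]
nest wrist []
push_pad side [([0.3824, 0.3246, 0.0561], 0.81)]
shoe side [([0.4062, 0.072, 0.1148], 0.58)]
```

View pics/w8.png

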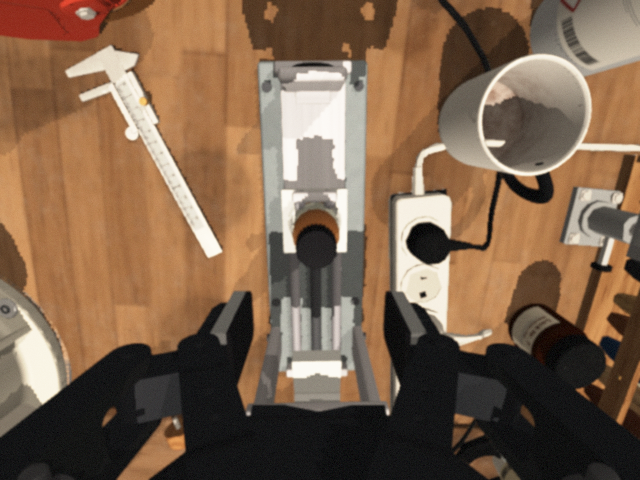

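View pics/s8.png

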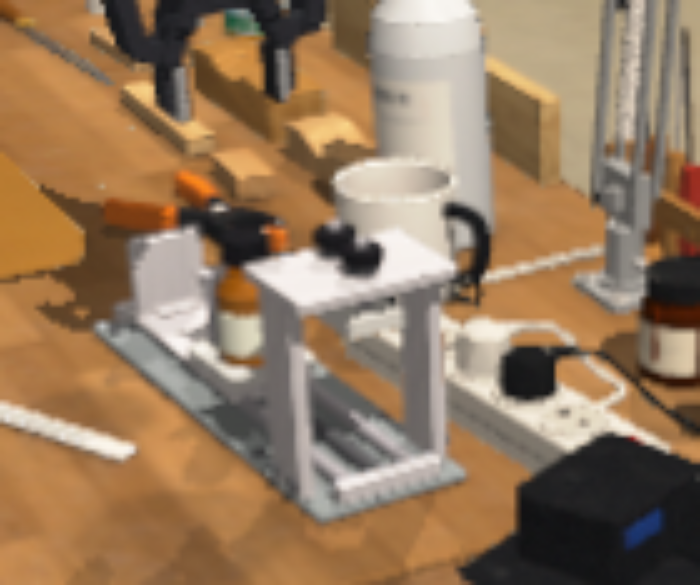

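The bottle stands upright in the nest, with its cap at (316,245) in the wrist picture and at 121 mm. Next I'll check the space behind the pad and around the lamp shade.

```bash
python3 - <<'E'
from h import *
o=sensors.get_obs()
for c in ['wrist','side','scene']:
    _,im,d,P=look('x_%s.png'%c,c)
    X,Y,Z=P[...,0],P[...,1],P[...,2]
    print(c)
    for y in np.arange(.30,.52,.02):
        row=[]
        for x in np.arange(.30,.50,.02):
            s=(abs(X-x)<.01)&(abs(Y-y)<.01)&(Z<.45)
            row.append('%4d'%(1000*np.nanpercentile(Z[s],98)) if s.sum()>2 else '   .')
        print(round(y,2),' '.join(row))
    s=(Z>.46)&(Z<.75)&(Y>.3)&(X>.3)
    if s.sum(): print('high',s.sum(),np.percentile(P[s],[1,50,99],axis=0).round(3))
E
```

```text
wrist
0.3    1    1    9   75   69   24   20    8    1    1
0.32    1    1   11   78   78   78   19    7    1    1
0.34    1    1    8   22   21   22   21    2    1    1
0.36    1    1    1    1    1    1    1    1    1    1
0.38    1    1    1    1    1    1    1    1    1    1
0.4    .    .    .    .    .    .    .    0    2    2
0.42    .    .    .    .    .    .    .    .    .    .
0.44    .    .    .    .    .    .    .    .    .    .
0.46    .    .    .    .    .    .    .    .    .    .
0.48    .    .    .    .    .    .    .    .    .    .
0.5    .    .    .    .    .    .    .    .    .    .
0.52    .    .    .    .    .    .    .    .    .    .
side
0.3    2    2   12   76   76   79    .    .    .    .
0.32    2    4   21   79   79   79    .    .    .    .
0.34    2    4    7   21    .    .    .    .    .    .
0.36    2    3    3    4    .    .    .    .    .    .
0.38    4    3    2    3    2    .    .    .    .    .
0.4    5    2    2    2    2    .    .    4    .   21
0.42    3    5    3    3    3    .    .    2   16    .
0.44    5    6    5    4    3    2    .    .   23
[... 334 characters left out ...]
   30   20    .    .    3
0.32    4    2   12   78   78   78   66    8    3    5
0.34    4    2    9   21    .    .    9    6    3    3
0.36    4    3    3    3    3    .    .    2    3    2
0.38    3    3    4    3    2    .    .    2    3    3
0.4    5    3    3    3    3    3    3    3    4    7
0.42    3    3    2    3    3    4    3    3   21   11
0.44    3    3    3    2    4    2    4    3   22   20
0.46    5    4    6    6    4    4    2   16   23   20
0.48    4    5    6    4    4    2   20   24   23   17
0.5    6    6    5    5    3   11   22   22    3   22
0.52    4    6    5    5    6   21   22    1    3   24
high 41 [[0.527 0.398 0.499]
 [0.551 0.407 0.509]
 [0.577 0.424 0.522]]
```

View pics/x_side.png

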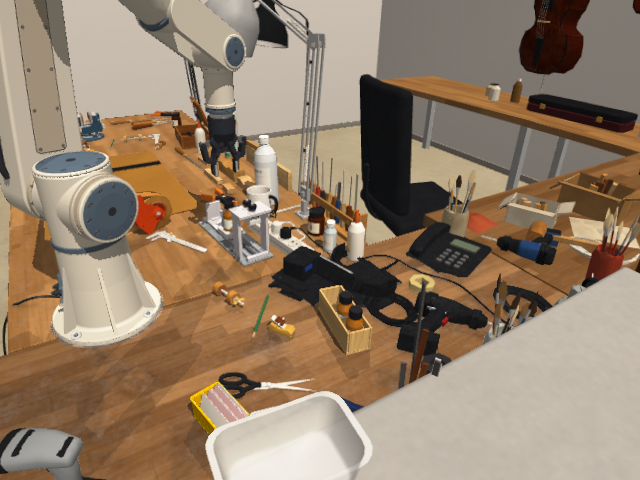

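Emit:
step_arm --pt "0 0 0 -30 0" --pt "0 10 -1 -75 0" --pt "0 40 -2 -120 0" --pt "0 80 -2 -150 0" --pt "0 80 -2 -157 0" --pt "0 80 -2 -157 0" --pt "0 110 -2 -157 0" --pt "0 145 -2 -157 0" --pt "0 170 -2 -157 0" --pt "0 174 -2 -157 0" --pt "0 174 -2 -157 0"

```text
t: 11.6
ee_pos: [0.3815, 0.3552, 0.0579]
eef_rot: [[0.006, 0.997, 0.077], [0.001, 0.077, -0.997], [-1.0, 0.006, -0.0]]
force: [0.7, -0.5, -0.0]
grip_width: 0.0003
```

```bash
python3 - <<'E'
from h import *
o=sensors.get_obs();print(o['t'],o['ee_pos'],o['eef_rot'],o['force'],o['grip_width'])
im,d=eyes.get_image('side'); cv2.imwrite('pics/s9.png',cv2.resize(im[130:280,150:320,::-1],None,fx=4.5,fy=4))
im,d=eyes.get_image('scene'); cv2.imwrite('pics/c9.png',cv2.resize(im[130:310,110:310,::-1],None,fx=4,fy=3.3))
E
```

```text
11.6 [0.3815273  0.35516886 0.05786764] [[ 6.38523029e-03  9.96985534e-01  7.73244764e-02]
 [ 7.89045212e-04  7.73210054e-02 -9.97005938e-01]
 [-9.99979303e-01  6.42712502e-03 -2.92954236e-04]] [ 0.7380298  -0.5372594  -0.00354723] 0.000282041919182328
```

View pics/s9.png

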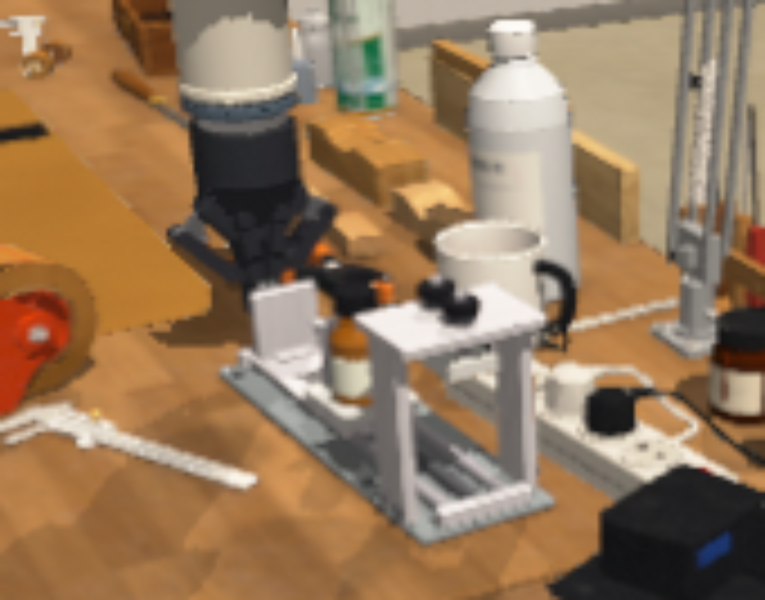

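View pics/c9.png

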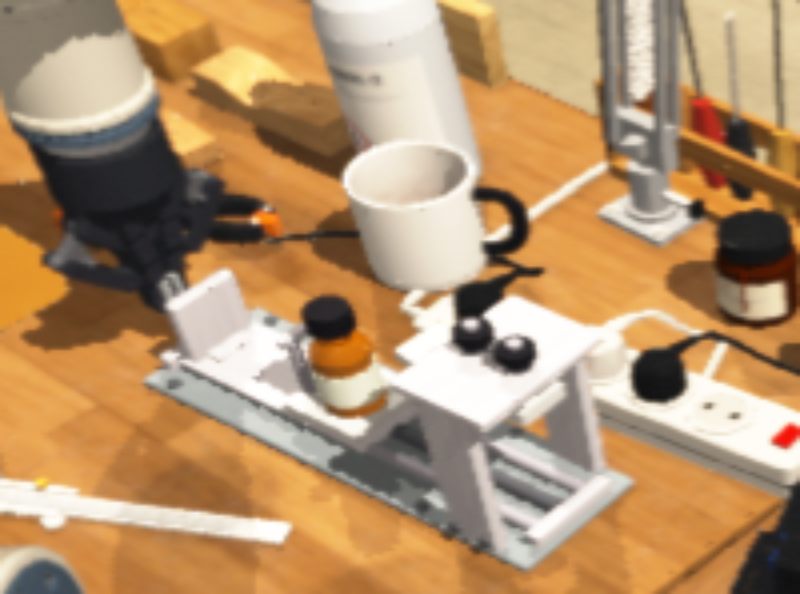

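The closed fingers stand just behind the pad, and the bottle is still upright in the nest. I'm pushing in steps.

Emit:
step_arm --pt "0 0 0 8 0" --pt "0 0 0 14 0" --pt "0 0 0 18 0" --pt "0 0 0 22 0" --pt "0 0 0 27 0" --pt "0 0 0 33 0" --pt "0 0 0 40 0" --pt "0 0 0 48 0" --pt "0 0 0 56 0" --pt "0 0 0 64 0" --pt "0 0 0 70 0"

```text
t: 12.8
ee_pos: [0.3883, 0.287, 0.0592]
eef_rot: [[0.01, 0.997, 0.077], [0.005, 0.077, -0.997], [-1.0, 0.01, -0.004]]
force: [-1.4, 6.8, 3.0]
grip_width: 0.0006
```

```bash
python3 - <<'E'
from h import *
o,im,d,P=look('w10.png');print(o['t'],o['ee_pos'],o['force'])
im,d=eyes.get_image('side'); cv2.imwrite('pics/s10.png',cv2.resize(im[130:280,150:320,::-1],None,fx=4.5,fy=4))
E
```

```text
12.8 [0.38830404 0.28698664 0.05922173] [-1.36413969  6.79108186  2.98495961]
```

View pics/s10.png

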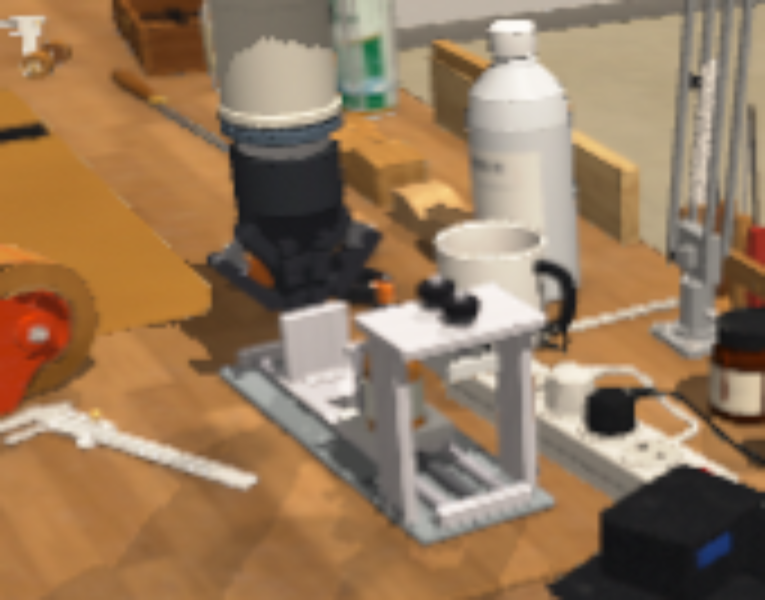

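Emit:
step_arm --pt "0 0 0 8 0" --pt "0 0 0 15 0" --pt "0 0 0 22 0" --pt "0 0 0 29 0" --pt "0 0 0 36 0" --pt "0 0 0 43 0" --pt "0 0 0 50 0" --pt "0 0 0 57 0" --pt "0 0 0 63 0" --pt "0 0 0 68 0" --pt "0 0 0 72 0" --pt "0 0 0 72 0"

```text
t: 14.1
ee_pos: [0.3948, 0.2157, 0.0592]
eef_rot: [[0.012, 0.997, 0.077], [0.006, 0.077, -0.997], [-1.0, 0.012, -0.005]]
force: [2.3, 7.3, -0.9]
grip_width: 0.0002
```

Emit:
step_arm --pt "0 0 0 3 0" --pt "0 0 0 6 0" --pt "0 0 0 8 0" --pt "0 0 0 8 0"

```text
t: 14.5
ee_pos: [0.3956, 0.2082, 0.0592]
eef_rot: [[0.012, 0.997, 0.077], [0.006, 0.077, -0.997], [-1.0, 0.012, -0.005]]
force: [-1.4, 6.4, -0.1]
grip_width: 0.0001
```

Emit:
step_arm --pt "0 0 0 2 0" --pt "0 0 0 4 0" --pt "0 0 0 4 0"

```text
t: 14.8
ee_pos: [0.3959, 0.2063, 0.0593]
eef_rot: [[0.012, 0.997, 0.075], [0.01, 0.075, -0.997], [-1.0, 0.013, -0.009]]
force: [-6.7, 22.5, -1.9]
grip_width: -0.0005
```

The force jumped to 22 N while the tool advanced only 1.9 of 4 mm, so the slide is at its stop. I'll record it, then retreat slowly.

```bash
python3 - <<'E'
from h import *
im,d=eyes.get_image('side'); cv2.imwrite('pics/s11.png',cv2.resize(im[150:280,180:320,::-1],None,fx=5,fy=4.5))
E
```

```text
(no output)
```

View pics/s11.png

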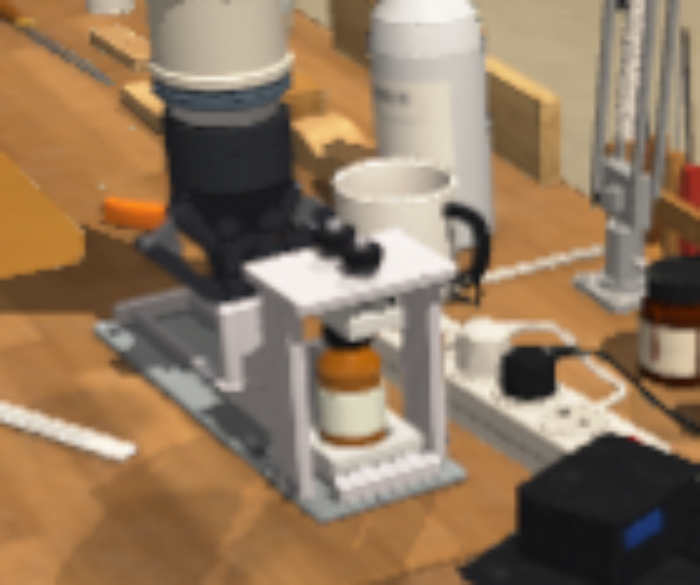

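Emit:
step_arm --pt "0 0 0 -4 0" --pt "0 0 0 -10 0" --pt "0 0 0 -20 0" --pt "0 0 0 -32 0" --pt "0 0 0 -44 0" --pt "0 0 0 -56 0" --pt "0 0 0 -68 0" --pt "0 0 0 -80 0" --pt "0 0 0 -92 0" --pt "0 0 0 -104 0" --pt "0 0 0 -115 0" --pt "0 0 0 -124 0"

```text
t: 16.05
ee_pos: [0.3865, 0.331, 0.0604]
eef_rot: [[0.012, 0.997, 0.075], [0.01, 0.075, -0.997], [-1.0, 0.013, -0.009]]
force: [0.8, 0.5, -0.1]
grip_width: 0.0001
```

Emit:
step_arm --pt "0 0 0 -6 0" --pt "0 0 0 -14 0" --pt "0 0 0 -24 0" --pt "0 0 0 -28 0" --pt "0 0 0 -28 0"

```text
t: 16.55
ee_pos: [0.3845, 0.3595, 0.0606]
eef_rot: [[0.013, 0.997, 0.076], [0.01, 0.076, -0.997], [-1.0, 0.013, -0.009]]
force: [0.2, -0.9, 0.1]
grip_width: -0.0002
```

```bash
python3 - <<'E'
from h import *
o,im,d,P=look('w12.png');print(o['t'],o['ee_pos'],o['eef_rot'],o['force'])
im,d=eyes.get_image('side'); cv2.imwrite('pics/s12.png',cv2.resize(im[150:280,180:320,::-1],None,fx=5,fy=4.5))
E
```

```text
16.55 [0.38447687 0.35950177 0.06063315] [[ 0.01267235  0.9970439   0.07578171]
 [ 0.00980517  0.07566025 -0.99708545]
 [-0.99987163  0.01337847 -0.00881739]] [ 0.20912845 -0.86405082  0.11025921]
```

View pics/s12.png

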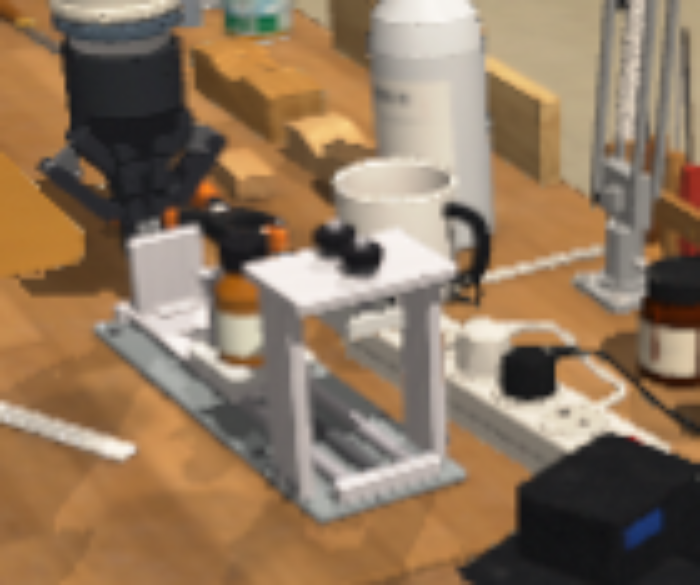

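Picture s12 shows the slide fully back out with the bottle upright in it. The earlier s11 showed it under the shoe at full stroke. Now I'm moving back above the bottle.

Emit:
step_arm --pt "0.3 -45 0 0 0" --pt "0.6 -95 0 0 0" --pt "0.6 -140 0 10 0" --pt "0.6 -175 0 40 0" --pt "0.6 -175 0 85 0" --pt "0.6 -175 0 125 0" --pt "0.6 -175 0 150 0" --pt "0.6 -175 0 158 0" --pt "0.6 -175 0 158 0" --pt "0.6 -175 0 158 0"

```text
t: 17.65
ee_pos: [0.3943, 0.2001, 0.2343]
eef_rot: [[0.012, 0.997, 0.075], [0.01, 0.075, -0.997], [-1.0, 0.013, -0.009]]
force: [0.7, 0.6, -0.1]
grip_width: 0.0515
```

```bash
python3 - <<'E'
from h import *
o,im,d,P=look('w13.png')
print(o['t'],o['ee_pos'],o['eef_rot'],o['force'])
for r in eyes.cut_out('wrist','bottle_mid')[:1]:
        m=r['mask']; top=np.nanpercentile(P[m][:,2],95); s=m&(np.abs(P[...,2]-top)<.003); Q=P[s]
        print('cap top',top,cv2.minEnclosingCircle((Q[:,:2]*1000).astype(np.float32)),Q.mean(0))
places('wrist',['push_pad'])
E
```

```text
17.65 [0.39425913 0.20009548 0.23426337] [[ 0.01239343  0.99711982  0.0748229 ]
 [ 0.00976645  0.07470437 -0.9971579 ]
 [-0.9998755   0.01308896 -0.00881248]] [ 0.65092203  0.63506131 -0.07521068]
cap top 0.11669612201816519 ((393.99371337890625, 200.3477325439453), 13.890859603881836) [0.39401216 0.20064178 0.11583781]
push_pad wrist [([0.3829, 0.3288, 0.0511], 0.7)]
```

View pics/w13.png

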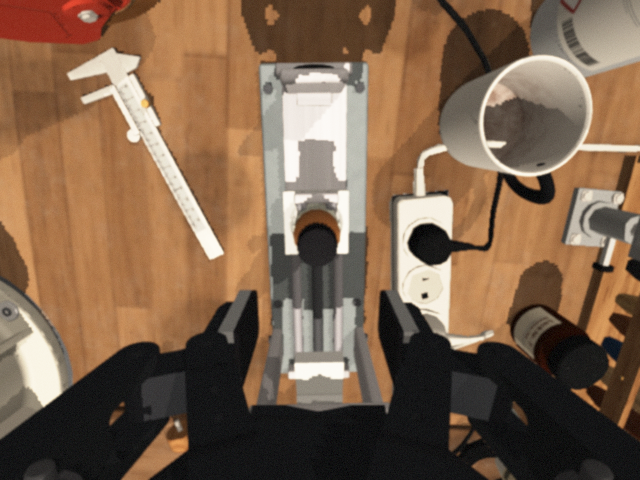

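The cap top dropped from 121.2 mm to 116.7 mm, so the cap is home. I'll now grip by the cap.

Emit:
step_arm --pt "0.6 40 -0.6 0.4 0" --pt "0.6 80 -1.2 0.8 0" --pt "0.6 105 -1.8 1 0" --pt "0.6 115 -1.8 1 0" --pt "0.6 120 -1.8 1 0" --pt "0.6 120 -1.8 1 0" --pt "0.6 120 -1.8 1 0"

```text
t: 18.5
ee_pos: [0.3946, 0.201, 0.1151]
eef_rot: [[0.014, 0.997, 0.077], [0.01, 0.077, -0.997], [-1.0, 0.014, -0.009]]
force: [0.9, -0.9, 0.2]
grip_width: 0.0512
```

```bash
python3 - <<'E'
from h import *
im,d=eyes.get_image('side'); cv2.imwrite('pics/s14.png',cv2.resize(im[150:280,180:320,::-1],None,fx=5,fy=4.5))
E
```

```text
(no output)
```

View pics/s14.png

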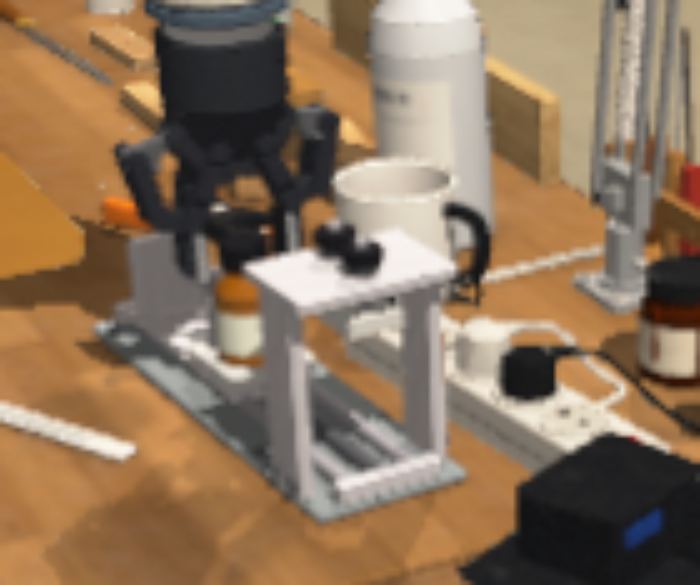

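Emit:
step_arm --pt "0.2 0 0 0 0" --pt "0.2 0 0 0 0" --pt "0.2 0 0 0 0" --pt "0.2 0 0 0 0" --pt "0.2 0 0 0 0" --pt "0.2 0 0 0 0" --squeeze 45

```text
t: 19.15
ee_pos: [0.3952, 0.2013, 0.1161]
eef_rot: [[0.015, 0.997, 0.076], [0.011, 0.076, -0.997], [-1.0, 0.016, -0.01]]
force: [-1.1, 0.1, 8.3]
grip_width: 0.0268
```

Emit:
step_arm --pt "0.2 -5 0 0 0" --pt "0.2 -20 0 0 0" --pt "0.2 -50 0 0 0" --pt "0.2 -90 0 0 0" --pt "0.2 -130 0 0 0" --pt "0.2 -155 0 0 0" --pt "0.2 -160 0 0 0" --pt "0.2 -160 0 0 0"

```text
t: 19.95
ee_pos: [0.3929, 0.1995, 0.2767]
eef_rot: [[0.017, 0.997, 0.076], [0.012, 0.076, -0.997], [-1.0, 0.018, -0.011]]
force: [-1.3, -1.3, -0.8]
grip_width: 0.0266
```

```bash
python3 - <<'E'
from h import *
o,im,d,P=look('w15.png')
print(o['t'],o['ee_pos'],o['eef_rot'],o['force'],o['grip_width'])
_,im,d,P=look('c15.png','scene'); np.save('Pc15.npy',P)
places('scene',['bottle_mid','closed_1_mid','free_cell'])
_,im,d,P=look('s15.png','side')
places('side',['bottle_mid','closed_1_mid','free_cell'])
E
```

```text
19.95 [0.39293496 0.19952057 0.2767407 ] [[ 0.01707162  0.99693003  0.07641381]
 [ 0.01204137  0.07621441 -0.99701874]
 [-0.99978176  0.01794085 -0.0107033 ]] [-1.29849838 -1.32004037 -0.79749307] 0.026557543269397382
bottle_mid scene [([0.3901, 0.1961, 0.228], 0.8)]
closed_1_mid scene [([0.4479, -0.3886, 0.0487], 0.89)]
free_cell scene []
bottle_mid side [([0.3883, 0.1975, 0.2319], 0.76), ([0.6415, 0.0965, 0.0404], 0.27)]
closed_1_mid side [([0.4493, -0.3859, 0.0543], 0.56)]
free_cell side [([0.6623, -0.0901, 0.077], 0.58)]
```

View pics/w15.png

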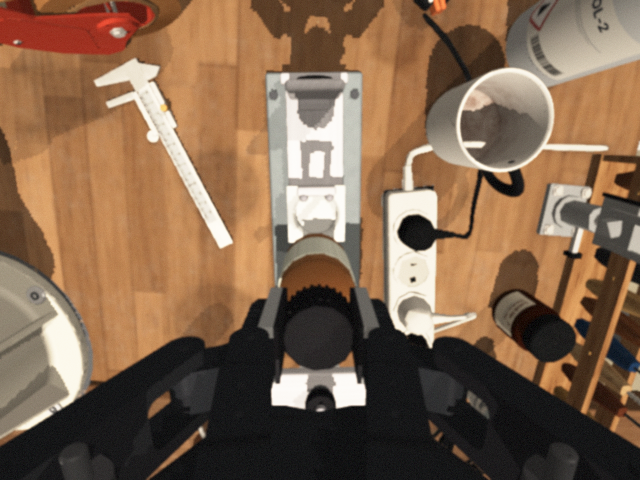

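View pics/c15.png

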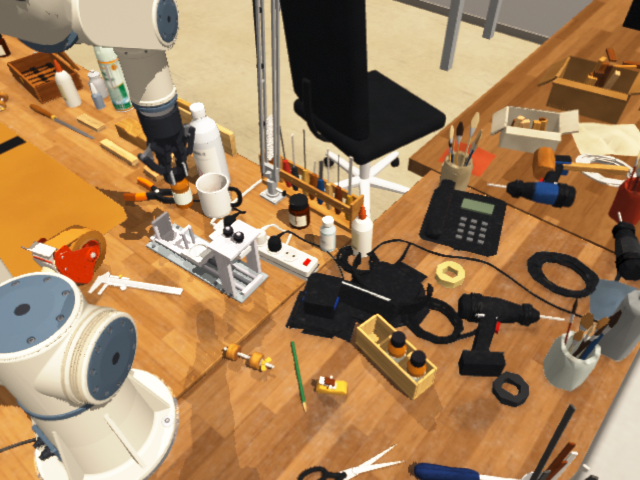

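The bottle hangs from its cap, at (318,330) in the wrist picture, and the nest is empty. I'm carrying it to the rack, high above the bridge.

Emit:
step_arm --pt "0.2 -30 0 0 0" --pt "0.2 -50 0 15 0" --pt "0.2 -55 1 45 0.03" --pt "0.2 -55 3 85 0.05" --pt "0.2 -55 5 125 0.08" --pt "0.2 -55 8 165 0.1" --pt "0.2 -55 10 205 0.13" --pt "0.2 -55 12 245 0.16" --pt "0.2 -55 14 285 0.19" --pt "0.2 -50 16 325 0.21" --pt "0.2 -50 17 360 0.21" --pt "0.2 -50 18 385 0.21"

```text
t: 21.6
ee_pos: [0.4391, -0.1858, 0.3217]
eef_rot: [[0.014, 0.991, -0.134], [0.011, -0.135, -0.991], [-1.0, 0.012, -0.012]]
force: [0.5, 0.8, -0.9]
grip_width: 0.0267
```

```bash
python3 - <<'E'
from h import *
o=sensors.get_obs();print(o['t'],o['ee_pos'],o['eef_rot'],o['force'],o['grip_width'])
R=np.array(o['eef_rot']); print(R.T@((np.array([.456,-.330,.30])-o['ee_pos'])*1000))
E
```

```text
21.6 [ 0.43914596 -0.18582356  0.32170005] [[ 0.01398912  0.99083237 -0.1343708 ]
 [ 0.01055107 -0.13452275 -0.99085433]
 [-0.99984648  0.01244342 -0.0123362 ]] [ 0.47577651  0.76363803 -0.92970181] 0.026708592115382717
[ 20.41127696  35.8245122  140.8608531 ]
```

Emit:
step_arm --pt "0.2 5 10 35 0" --pt "0.2 10 20 75 0" --pt "0.2 15 30 110 0" --pt "0.2 20 35 132 0" --pt "0.2 20 36 141 0" --pt "0.2 20 36 141 0" --pt "0.2 20 36 141 0"

```text
t: 22.3
ee_pos: [0.456, -0.3293, 0.3004]
eef_rot: [[0.014, 0.991, -0.134], [0.011, -0.135, -0.991], [-1.0, 0.012, -0.013]]
force: [0.5, 1.1, -0.5]
grip_width: 0.0268
```

```bash
python3 - <<'E'
from h import *
o,im,d,P=look('w16.png'); np.save('P16.npy',P)
print(o['t'],o['ee_pos'],o['eef_rot'],o['force'],o['grip_width'])
places('wrist',['free_cell','closed_1_mid'])
E
```

```text
22.3 [ 0.4559901  -0.32932621  0.30042674] [[ 0.0137001   0.99083184 -0.13440453]
 [ 0.01126242 -0.13456153 -0.99084123]
 [-0.99984272  0.01206091 -0.01300267]] [ 0.54850823  1.1323529  -0.54104496] 0.026768213831700735
free_cell wrist []
closed_1_mid wrist []
```

View pics/w16.png

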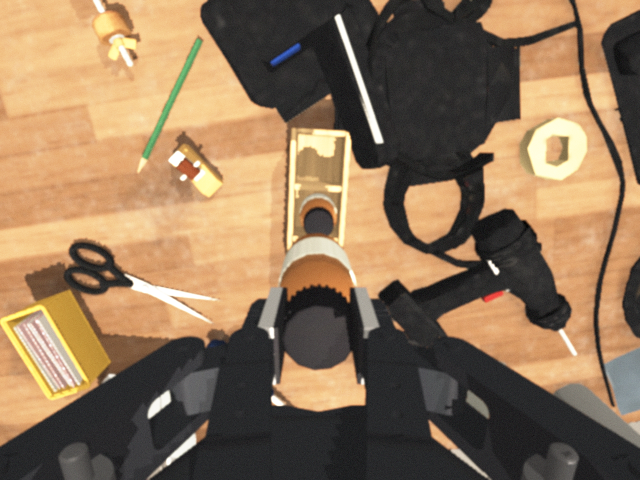

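The free cell shows at (321,158), at the +y end of the rack. A closed bottle fills the next cell at (318,218). Next I'll fit the rim.

```bash
python3 - <<'E'
from h import *
P=np.load('P16.npy'); o=sensors.get_obs(); T=o['ee_pos']
im=cv2.imread('pics/w16.png'); cv2.imwrite('pics/w16z.png',cv2.resize(im[115:255,270:370],None,fx=5,fy=4))
sub=P[115:250,270:375]
s=(np.abs(sub[...,2]-.060)<.0035); Q=sub[s]; print(len(Q))
R=np.array(o['eef_rot']); ya=R[:2,1]/np.linalg.norm(R[:2,1]); za=np.array([ya[1],-ya[0]])
c0=np.array([.464,-.275]); a=(Q[:,:2]-c0)@ya; b=(Q[:,:2]-c0)@za
cv2.imwrite('pics/rim.png',(lambda I:cv2.resize(I,None,fx=4,fy=4,interpolation=0))(np.histogram2d(b,a,bins=[130,80],range=[[-.05,.08],[-.04,.04]])[0].clip(0,1).astype(np.uint8)*255))
print(np.histogram(a,bins=np.arange(-.04,.042,.002)))
print(np.histogram(b,bins=np.arange(-.05,.08,.002)))
print('rect',cv2.minAreaRect((Q[:,:2]*1000).astype(np.float32)))
E
```

```text
1619
(array([  0,   0,   0,   0,  16,  79, 135, 191, 127,  54,   9,  27,  21,
        18,  15,  16,  18,  17,  18,  20,  15,  15,  15,  16,  17,  18,
        15,  13,  16,  22,  10,  55, 142, 198, 152,  56,  15,  14,  17,
        12]), array([-4.00000000e-02, -3.80000000e-02, -3.60000000e-02, -3.40000000e-02,
       -3.20000000e-02, -3.00000000e-02, -2.80000000e-02, -2.60000000e-02,
       -2.40000000e-02, -2.20000000e-02, -2.00000000e-02, -1.80000000e-02,
       -1.60000000e-02, -1.40000000e-02, -1.20000000e-02, -1.00000000e-02,
       -8.00000000e-03, -6.00000000e-03, -4.00000000e-03, -2.00000000e-03,
        3.46944695e-17,  2.00000000e-03,  4.00000000e-03,  6.00000000e-03,
        8.00000000e-03,  1.00000000e-02,  1.20000000e-02,  1.40000000e-02,
        1.60000000e-02,  1.80000000e-02,  2.00000000e-02,  2.20000000e-02,
        2.40000000e-02,  2.60000000e-02,  2.80000000e-02,  3.00000000e-02,
        3.20000000e-02,  3.40000000e-02,  3.60000000e-02,  3.80000000e-02,
        4.00000000e-02]))
(array([  0,   0,   0,   0,   0,   1,   0,   2,   5,   2,  31,  97, 108,
        76,  31
[... 901 characters left out ...]
0000e-02,  1.80000000e-02,  2.00000000e-02,
        2.20000000e-02,  2.40000000e-02,  2.60000000e-02,  2.80000000e-02,
        3.00000000e-02,  3.20000000e-02,  3.40000000e-02,  3.60000000e-02,
        3.80000000e-02,  4.00000000e-02,  4.20000000e-02,  4.40000000e-02,
        4.60000000e-02,  4.80000000e-02,  5.00000000e-02,  5.20000000e-02,
        5.40000000e-02,  5.60000000e-02,  5.80000000e-02,  6.00000000e-02,
        6.20000000e-02,  6.40000000e-02,  6.60000000e-02,  6.80000000e-02,
        7.00000000e-02,  7.20000000e-02,  7.40000000e-02,  7.60000000e-02,
        7.80000000e-02]))
rect ((467.32568359375, -302.59100341796875), (132.59817504882812, 69.68000030517578), 79.14725494384766)
```

View pics/rim.png

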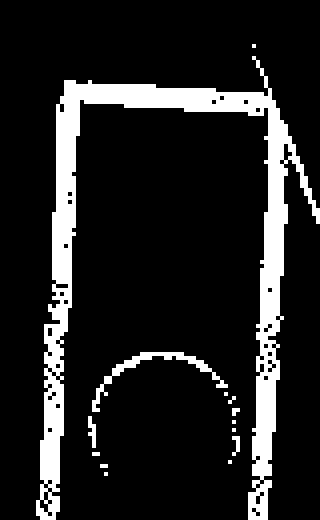

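View pics/w16z.png

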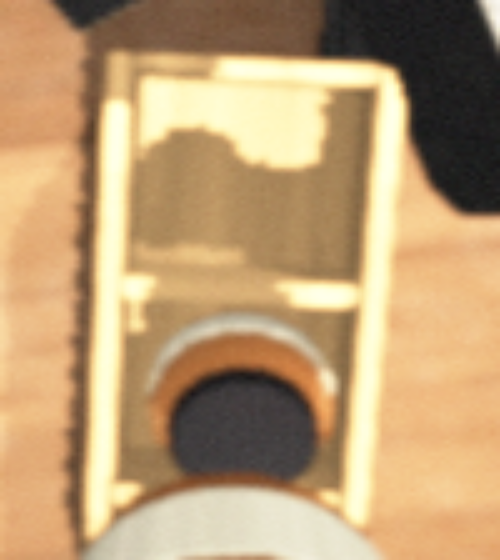

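```bash
cat > rk.py <<'E'
from h import *
from scipy.optimize import minimize
def rack(P,box,guess=(.464,-.275),th=.187):
    v0,v1,u0,u1=box
    sub=P[v0:v1,u0:u1]; s=np.abs(sub[...,2]-.060)<.002; Q=sub[s][:,:2]
    # outline: distance to rack wall centreline (3 sides): width 53, end at 27.25 from cell centre
    def f(p,full=False):
        c=np.array(p[:2])/1000; dz=np.array([-np.sin(p[2]),-np.cos(p[2])]); dy=np.array([np.cos(p[2]),-np.sin(p[2])])
        a=(Q-c)@dy; b=(Q-c)@dz
        h=p[3]/1000; e=-.030+ (.029-h)
        dside=np.where(b>e,np.abs(np.abs(a)-h),np.hypot(np.abs(a)-h,b-e))
        dend=np.where(np.abs(a)<h,np.abs(b-e),np.hypot(np.abs(a)-h,b-e))
        d=np.minimum(dside,dend)*1000
        return np.minimum(d,4).mean()
    best=min((minimize(f,[guess[0]*1000+i,guess[1]*1000+j,th,26.3],method='Nelder-Mead',options=dict(xatol=.01,fatol=1e-4,maxiter=2000)) for i in(-3,0,3) for j in (-3,0,3)),key=lambda r:r.fun)
    return best.x,best.fun
def held(P,o,dzs=(-.09,-.08,-.07,-.06,-.05)):
    sub=P[200:420,255:385]; T=o['ee_pos']; out=[]
    for dz in dzs:
        s=np.abs(sub[...,2]-T[2]-dz)<.003; s&=np.hypot(sub[...,0]-T[0],sub[...,1]-T[1])<.028
        if s.sum()>25: c=fitc(sub,s); out.append((dz,c)); print(dz,c[0].round(4),c[1].round(4),c[2])
    return out
E
python3 - <<'E'
from rk import *
P=np.load('P16.npy'); o=sensors.get_obs()
print(rack(P,(115,250,270,375)))
held(P,o)
E
```

```text
(array([ 4.66084342e+02, -2.77064288e+02,  1.86031872e-01,  2.63761304e+01]), np.float64(1.4189538835118636))
-0.09 [ 0.4545 -0.3304] 0.0188 68
-0.08 [ 0.4545 -0.3307] 0.0194 78
-0.07 [ 0.4545 -0.3304] 0.0193 173
-0.06 [ 0.4546 -0.3305] 0.0193 195
-0.05 [ 0.4547 -0.3303] 0.019 365
```

Emit:
step_arm --pt "0.2 0 2 -25 0.03" --pt "0.2 20 4 -45 0.052" --pt "0.2 60 3.5 -54 0.052" --pt "0.2 100 3 -53 0.052" --pt "0.2 125 2.7 -52.8 0.052" --pt "0.2 128 2.7 -52.8 0.052" --pt "0.2 128 2.7 -52.8 0.052" --pt "0.2 128 2.7 -52.8 0.052"

```text
t: 23.25
ee_pos: [0.4688, -0.2762, 0.1752]
eef_rot: [[0.017, 0.983, -0.184], [0.009, -0.185, -0.983], [-1.0, 0.015, -0.012]]
force: [0.6, -0.4, -0.3]
grip_width: 0.0267
```

```bash
python3 - <<'E'
from rk import *
o,im,d,P=look('w17.png')
print(o['t'],o['ee_pos'],o['eef_rot'],o['force'],o['grip_width'])
held(P,o); np.save('P17.npy',P)
im,d=eyes.get_image('side'); cv2.imwrite('pics/s17.png',cv2.resize(im[230:360,290:420,::-1],None,fx=5,fy=4.5))
E
```

```text
23.25 [ 0.46881318 -0.27619742  0.17523871] [[ 0.01655134  0.98272283 -0.18434177]
 [ 0.00919085 -0.18450877 -0.98278789]
 [-0.99982077  0.0145722  -0.01208593]] [ 0.64080076 -0.41677479 -0.30948704] 0.026739544728555237
-0.09 [ 0.4673 -0.2775] 0.0189 62
-0.08 [ 0.4674 -0.2777] 0.0193 67
-0.07 [ 0.4675 -0.2773] 0.0193 171
-0.06 [ 0.4675 -0.2774] 0.0193 196
-0.05 [ 0.4675 -0.2772] 0.019 358
```

View pics/w17.png

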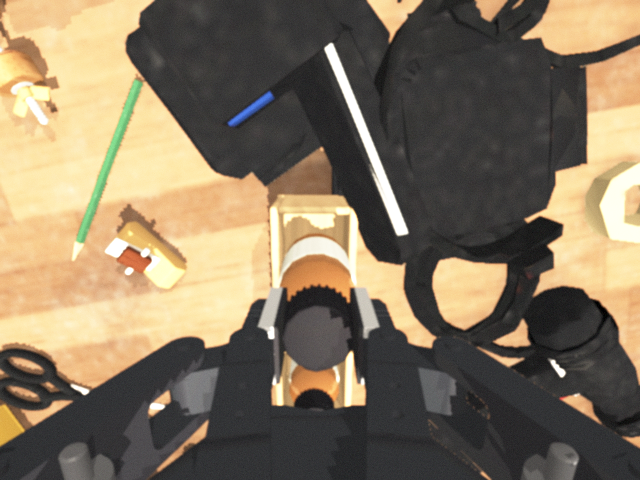

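View pics/s17.png

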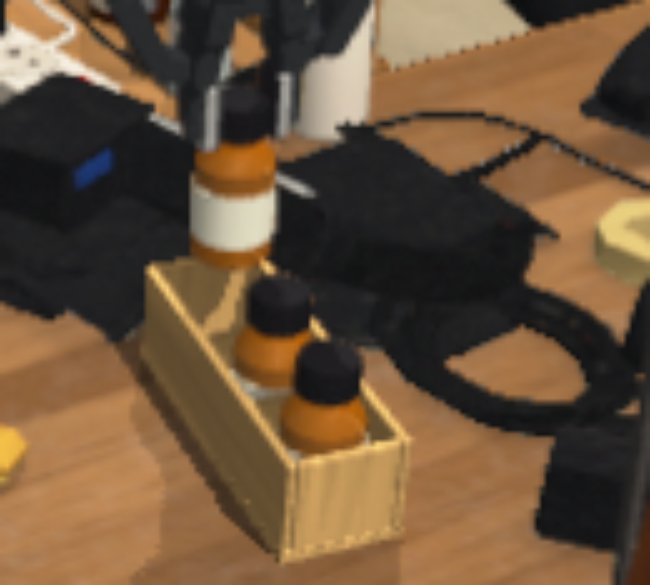

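```bash
python3 - <<'E'
from rk import *
P=np.load('P17.npy')
print(rack(P,(180,280,262,368),guess=(.466,-.277)))
E
```

```text
(array([ 4.66557576e+02, -2.76435805e+02,  1.80312226e-01,  2.64244916e+01]), np.float64(1.318465732249499))
```

Emit:
step_arm --pt "0.2 5 -1.2 0.5 0" --pt "0.2 15 -1.4 0.5 0" --pt "0.2 28 -1.7 0.5 0" --pt "0.2 42 -1.9 0.5 0" --pt "0.2 55 -2.1 0.5 0" --pt "0.2 65 -2.3 0.5 0" --pt "0.2 70 -2.3 0.5 0" --pt "0.2 70 -2.3 0.5 0"

```text
t: 24.15
ee_pos: [0.4672, -0.2755, 0.1042]
eef_rot: [[0.015, 0.983, -0.185], [0.01, -0.185, -0.983], [-1.0, 0.013, -0.013]]
force: [-0.2, -0.2, -1.3]
grip_width: 0.0265
```

```bash
python3 - <<'E'
from rk import *
o,im,d,P=look('w18.png')
print(o['t'],o['ee_pos'],o['eef_rot'],o['force'],o['grip_width'])
held(P,o)
E
```

```text
24.15 [ 0.46716813 -0.27550758  0.10423284] [[ 0.01546131  0.98268677 -0.18462846]
 [ 0.00987355 -0.18479158 -0.98272813]
 [-0.99983172  0.01337133 -0.01255973]] [-0.18982778 -0.20690394 -1.27081461] 0.02652186759515281
-0.09 [ 0.4658 -0.2794] 0.0248 107
-0.08 [ 0.4662 -0.2781] 0.0248 132
-0.07 [ 0.4659 -0.2811] 0.0247 228
-0.06 [ 0.4655 -0.2828] 0.0257 299
-0.05 [ 0.4656 -0.2816] 0.0243 466
```

View pics/w18.png

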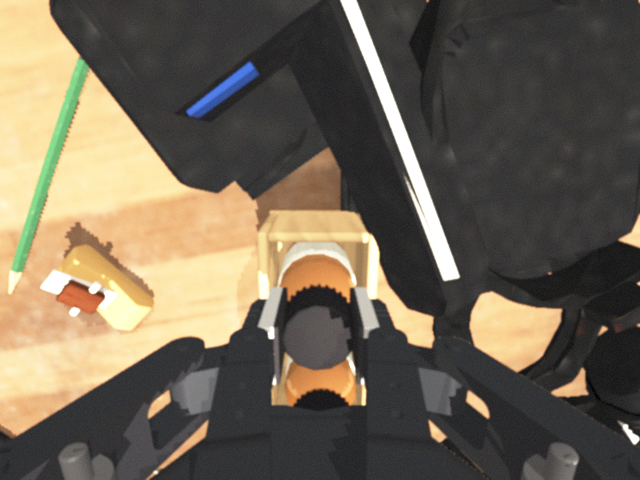

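The bottle is inside the free cell at (316,270) and touches nothing. About 7 mm remain.

Emit:
step_arm --pt "0.2 2 0 0 0" --pt "0.2 4 0 0 0" --pt "0.2 6 0 0 0" --pt "0.2 7 0 0 0" --pt "0.2 7 0 0 0"

```text
t: 24.7
ee_pos: [0.4676, -0.2756, 0.0978]
eef_rot: [[0.016, 0.983, -0.185], [0.009, -0.185, -0.983], [-1.0, 0.014, -0.012]]
force: [0.6, 0.9, -1.2]
grip_width: 0.0266
```

Emit:
step_arm --pt "0.2 1 0 0 0" --pt "0.2 2 0 0 0" --pt "0.2 2 0 0 0"

```text
t: 25.0
ee_pos: [0.4679, -0.2759, 0.0972]
eef_rot: [[0.017, 0.983, -0.185], [0.009, -0.185, -0.983], [-1.0, 0.015, -0.012]]
force: [-4.2, 1.8, 14.4]
grip_width: 0.0265
```

The bottle is on the floor of the cell, with contact at a foot height of about 5 mm. I'm releasing it.

Emit:
step_arm --pt "0.4 -1 0 0 0" --pt "0.55 -1 0 0 0" --pt "0.55 -1 0 0 0" --pt "0.55 -1 0 0 0"

```text
t: 25.4
ee_pos: [0.4679, -0.2758, 0.098]
eef_rot: [[0.017, 0.983, -0.185], [0.009, -0.185, -0.983], [-1.0, 0.015, -0.012]]
force: [0.1, -1.1, 0.5]
grip_width: 0.0472
```

Emit:
step_arm --pt "0.55 -10 0 0 0" --pt "0.55 -30 0 0 0" --pt "0.55 -65 0 0 0" --pt "0.55 -110 0 0 0" --pt "0.55 -150 0 0 0" --pt "0.55 -180 0 0 0" --pt "0.55 -190 0 0 0" --pt "0.55 -190 0 0 0"

```text
t: 26.2
ee_pos: [0.4652, -0.2779, 0.2897]
eef_rot: [[0.019, 0.983, -0.185], [0.007, -0.185, -0.983], [-1.0, 0.018, -0.011]]
force: [0.1, -1.0, 0.8]
grip_width: 0.0471
```

```bash
python3 - <<'E'
from rk import *
o,im,d,P=look('w19.png')
print(o['t'],o['ee_pos'],o['force'],o['grip_width'])
for r in eyes.cut_out('wrist','bottle_mid')[:3]:
    m=r['mask']; top=np.nanpercentile(P[m][:,2],95); s=m&(np.abs(P[...,2]-top)<.003); Q=P[s]
    print(r['confidence'],'cap top',top,cv2.minEnclosingCircle((Q[:,:2]*1000).astype(np.float32)))
snap('scene','c19.png'); places('scene',['bottle_mid','push_pad','nest','small_bottle_1_mid','varnish_jar_mid','glue_bottle_mid','mug_mid','closed_1_mid'])
snap('side','s19.png'); places('side',['push_pad','nest','mug_mid'])
E
```

```text
26.2 [ 0.46521974 -0.27788469  0.28971134] [ 0.0610594  -0.98488369  0.75879634] 0.047065103232528833
0.81 cap top 0.09783699694043758 ((466.2091064453125, -276.37457275390625), 13.904181480407715)
0.67 cap top 0.09770520320945654 ((452.8038330078125, -370.40240478515625), 29.925643920898438)
bottle_mid scene [([0.4666, -0.2787, 0.05], 0.56)]
push_pad scene [([0.3866, 0.3227, 0.0575], 0.65)]
nest scene [([0.3952, 0.2021, 0.0265], 0.7)]
small_bottle_1_mid scene [([0.6195, -0.0167, 0.0481], 0.78)]
varnish_jar_mid scene [([0.6453, 0.0933, 0.0451], 0.66)]
glue_bottle_mid scene [([0.6634, -0.0906, 0.081], 0.91)]
mug_mid scene [([0.5527, 0.2837, 0.05], 0.98)]
closed_1_mid scene [([0.4476, -0.3888, 0.0495], 0.78), ([0.549, 0.2833, 0.0457], 0.37)]
push_pad side [([0.3833, 0.3266, 0.0557], 0.77)]
nest side [([0.3954, 0.1975, 0.0227], 0.63)]
mug_mid side [([0.5475, 0.2843, 0.0465], 0.74)]
```

View pics/c19.png

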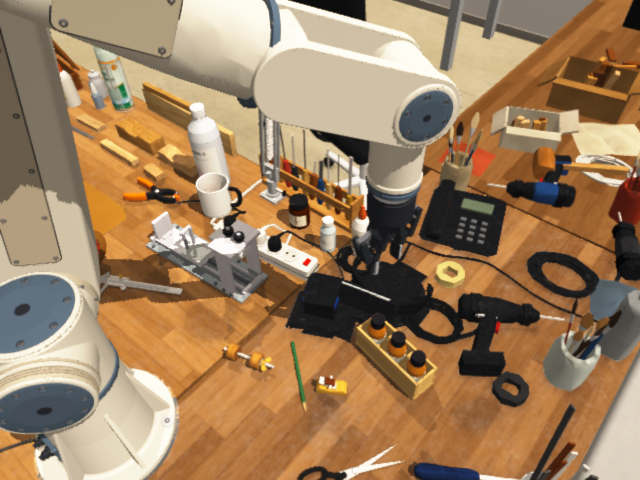

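View pics/w19.png

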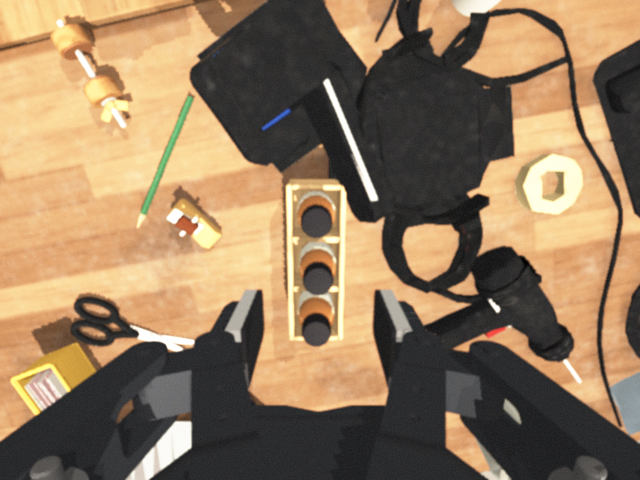

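View pics/s19.png

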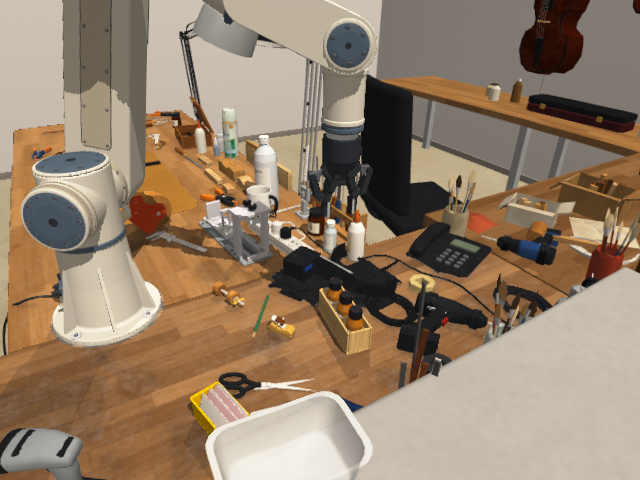

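The pictures show three bottles in a row in the rack, at (378,325), (398,343) and (417,363) in the scene view. Their cap tops are level at about 98 mm. The slide is out and everything else is where it was. I'm handing the job in.

```bash
python3 - <<'E'
from h import *
print(env.sign_off())
E
```

```text
the job is handed in; nothing more can be done
None
```

The bottle is closed and standing in the free cell of the rack, and I handed the job in at about 27 s on the robot's clock.

**What I did:** I lifted the bottle out by its glass, stood it in the nest and let go. I pushed the slide by its pad until the force jumped to 22 N at the stop, then let it come all the way back out. I then carried the bottle by its pressed cap to the rack.

**Last checks:**
- **Cap:** its top dropped from 121.2 mm to 116.7 mm in the nest; 116 mm is home. In the rack it reads 97.8 mm, level with its neighbours.
- **Position in the rack:** the cap centre is within about 0.5 mm of the measured centre of the cell, and all three bottles look upright.
- **Surroundings:** the slide is back out, and the jar, small bottle, glue bottle and mug measure where they were, within the detectors' few millimetres. The gripper is well clear of everything.

**Did not fully agree:**
- The tool had drifted about 1° off vertical by the end, with no visible effect on how the bottle stands.
- The trained network never found the free cell properly (only one false hit, on the glue bottle), so I located it from the rack's rim in the depth picture. The angle of the rack's row came out about 3° different from the one the network's bottle positions suggested; I used the rim.

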